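Wedge the work rest up to its height marker

ROBOT

A 6-joint arm with a two-finger parallel gripper is mounted at the origin on the work surface. World frame = base frame: x ahead of the robot, y to its left, z up, the work surface at z = 0. Lengths are in m, angles in rad, forces in N, time in s.
With the tool pointing down it reaches from about 0.3 to 0.825 m from the base axis. Payload 5.4 kg.
Tool frame: the origin (TCP) lies at the very end of the fingers, on their centre line; the grasp point (between the pads) lies 19 mm behind it; y points along the fingers, z is the direction in which the jaws open and shut, and the axes are right-handed (so a half turn about y gives the same grasp; the last joint's range is limited). The gripper opens to 92 mm and grips with 3 to 60 N. Pads are 20 mm wide; open, the fingers measure 128 mm over their backs; the gripper's body (75 mm by 189 mm) begins 69 mm behind the grasp point.
Start: joints at [-1.542, 0.158, 1.597, -0, 1.386, -0.21], TCP at [0.136, -0.559, 0.215] pointing down, gripper open.
Joint ranges: [-2.91, 2.91], [-0.94, 2.29], [0.18, 2.7], [-1.29, 4.43], [0.17, 2.64], [-3, 3]. Speed limits (rad/s): [2.57, 2.57, 3.14, 3.14, 3.14, 3.14].

INTERFACE

Orientations are given as a unit quaternion [w, x, y, z].
In Python, from station import get_state, capture, get_calibration, job_done, find_in, mark_of gives the robot as it stands.
- The arm moves only by the tool step_arm, never from a script. Its argument "moves" is a list that holds one entry, the list of rows, each a list of 4 numbers: the shift along the tool's x, y, z in cm, then the turn about the tool's y in degrees. A call has 1 to 20 rows; each row shifts and turns the pose as measured when the row begins, along the tool's axes as they then stand; what a row does not reach is not made up. A row lasts 1/12 s, in which the tool goes at most 41.7 mm and 7.16 degrees, less where a joint would pass 70% of its speed; a pose out of reach is approached as far as the arm can. A call with a gripper value outside its range is refused whole. "claw" is the closure, from 0 (fully open) to 1 (shut), set as the call begins (left out, the last holds). The fingers move at their own pace and stop on an object; "force" is the grip in N (left out, the last holds). Time passes only in rows, so rows that do not move let the fingers close. It gives the time, the measured TCP pose, the force and the opening at its end, in the units of the state.
- get_state(): the state, without advancing time (a new reading comes with each control period).
- capture(name): name is "side" or "top"; returns (picture, depth): 384x512x3 uint8, red, green, blue; 384x512 float32, m along the optical axis (not along the pixel's ray), 0 where there is no reading.
- get_calibration(name): a dict with "mtx" (3x3 intrinsics, pixels), "distortion" ([k1, k2, p1, p2, k3] as OpenCV has them; the pictures are not rectified), "R" (3x3) and "t" (3): a world point X has camera coordinates R X + t. Camera axes: x right, y down, z forward; pixel columns grow to the right and rows downward; lengths in m; the calibration is good to about 2 mm. A picture is of the moment at which its call begins. get_calibration takes no time and is no camera call.
- job_done(): hands the job in, once; it reports no verdict.
Trained networks look in the newest picture that a camera, given by its name, has taken for a name from the list of things; names that differ only in an ending like _2 or _b are one class to them, and where a whole thing is asked for, a point or a joint stands for the part that bears it (a point fixed in the world has none). Each returns a list of dicts, best first, with "confidence" (0 to 1); they miss things now and then, are a little off and sometimes report something else, mostly with a low value. They report only what shows in the picture. A call takes as long as a camera call. They do not tell look-alikes from the thing itself.
- find_in(query, camera): "box" ([left, top, width, height] in pixels, round what is visible of it).
- mark_of(query, camera): "location" ([column, row] in pixels: a listed point, or the origin of a listed thing).
The state is a dict: "t": time; "qpos": joint angles; "joint_vel": joint speeds; "effort": joint torques, N m; "ee_pos": TCP position; "orientation": TCP orientation; "wrist_force": force on the tool from outside, world axes, zero at the start; "wrist_torque": the same for the moment, N m; "width": finger opening in m.
Only numpy, scipy, OpenCV 4.12 (cv2) and the standard library are available. Lean on these libraries where they do the work, as an engineer would, in place of code of your own. Each camera call takes 0.05 s, during which the arm holds its last target.

TASK

Take the tapered steel wedge by its lug, set it flat on the fixture's base plate and slide it, thin end first, in under the sliding work rest until the rest has risen to the height marker and bears snugly against the point of its set screw. Do not force it: the marker finger is slight and is bent by more than about 2 kg of push. Let go and leave the wedge in place holding the rest there, and leave the other things on the bench alone.

Things in the scene. Friction and masses are not known exactly. Their poses are not given: they have to be found in the camera images.
- jig: Fixed steel fixture; origin on the bench under the mouth edge of the rest's foot, x the way the wedge goes in, z up. Base plate 8 mm thick, x -160 to +115, y +-75 mm. Rails 8 mm high on it form a channel 37 mm wide from x -7 to +105 mm, mouth flared from x -20. Columns 14 mm thick at x 15, y +-52 mm, tops 74 mm above the bench; marker post 14 mm square, 86 mm high, at x 68, y 45
- rest: Work rest: grey crossbar 34 x 128 x 18 mm with a steel foot 26 mm wide below. Slides straight up its columns (20 mm of room, 0.25 to 0.46 kg), falls back by its weight. The foot's underside, jig x 0 to 30 mm, slopes 1:5 like the wedge: when down, 11 mm above the base plate at x 0, 5 mm at x 30. Origin and axes as the jig's when down; rises with the rest
- rest_top (a point): Middle of the rest's flat top face, 48 mm above the bench when down
- marker: Height marker: steel finger 6 mm thick, clamped to the post at a different height each time, reaching over the middle of the rest. A set screw 10 mm thick stands 1.5 to 7.5 mm out below it, not measured: its flat point is the height the rest's top must reach, 4.5 to 13.5 mm up. Snug is over 3 N of push; over 20 N bends it. It hardly gives (under 1 mm of rise), so feel for it
- marker_under (a point): Middle of the underside of the marker finger (not of its screw), straight above rest_top
- wedge_grip (a point): Centre of the wedge's grip lug, 43 mm above the wedge's underside, 143 mm behind its thin end, 17 mm ahead of its tail end. The lug is 30 mm long (x), 32 mm wide (y), its top 60 mm above the underside, its rear face 15 mm behind this point. x points to the thin end, z up
- wedge_tip (a point): Middle of the wedge's thin end, on its underside; same axes as wedge_grip. It passes the mouth edge (jig x 0) by about 40 mm when the wedge first meets the foot, and by 5 mm more for each mm of rise
- spacer: Bystander: loose steel bar without taper or lug, 150 x 30 x 25 mm; origin under its middle
- can: Bystander: grey spray can, 66 mm across, 190 mm high; origin under its middle
- hammer: Bystander: hammer lying on the bench
- wedge: Loose steel-coloured wedge, 160 x 30 mm, 0.30 kg: 3 mm thick at the thin end, rising 1:5 over 125 mm to 28 mm, level under the lug. Origin under its middle; axes as wedge_grip. Greased (friction 0.2 to 0.3), stays put when let go. It lifts the rest at a steady push of 2 to 10 N; once the rest meets the marker the push climbs steeply, by 0.6 to 1.5 N per newton on the marker
Mind the look-alikes: they are no part of the job. Leave any pink or turquoise look-alike of the wedge alone.

How it is judged:
On the way:
1. the wedge lies flat on the base plate in line with the channel, its thin end under the rest (x of wedge_tip in the frame of jig above 0.003 m and y of wedge_tip in the frame of jig between -0.012 and 0.012 m and z of wedge_tip in the frame of jig below 0.012 m and angle between the x axis of wedge_grip and the x axis of jig, either way round below 0.2 rad), for 0.1 s.
At the end, for the whole second after the job is handed in: The rest has risen until its top pushes on the marker's screw point with more than 3 N, carried by the wedge, which lies flat (within 3.4 degrees) and still under its foot, let go (contact force between rest and marker above 3 N and contact force between wedge and rest above 3 N and angle between wedge_grip's own z axis and vertical below 0.06 rad and linear speed of wedge below 0.01 m/s); the robot touches nothing.
It fails at once if the marker finger is pushed with more than 20 N (bent) (contact force between rest and marker above 20 N).
It fails at once if the marker finger is struck or pushed by the robot with more than 20 N (contact force between the arm and marker above 20 N).
It fails at once if the spacer bar is moved more than 30 mm (distance of spacer from where it was at the start of the episode above 0.03 m).
It fails at once if the can is moved more than 30 mm or tipped (distance of can from where it was at the start of the episode above 0.03 m or angle between can's own z axis and vertical above 0.3 rad).
It fails at once if the hammer is moved more than 30 mm (distance of hammer from where it was at the start of the episode above 0.03 m).
It also fails if it takes over 72 s, if anything falls off the work surface, if the arm or the gripper's body presses on something with over 40 N, if the wrist force passes 120 N, or if a joint passes its speed limit or range.

## Working session

There is one attempt and no reset: what is moved stays moved. The work goes in short steps, Python scripts to look and compute and a tool call to move; the robot and the scene stay as the last step left them, time stands still between calls to the robot, and variables do not carry over. Pictures are saved under pics/ and viewed, and the job is handed in when it is done.

Besides the shell and the picture viewer there is one more tool, called after ">>>" by a JSON object that holds its "method" and its "body". step_arm: Moves the arm, as the interface text tells. Its arguments: {"type":"object","properties":{"moves":{"type":"array"},"claw":{"type":"number"},"force":{"type":"number"}},"required":["moves"]}

```bash
mkdir -p pics
cat > h.py <<'E'
import numpy as np, cv2
from station import *
def snap(n,f):
    im,d=capture(n); cv2.imwrite('pics/'+f+'.png',im[:,:,::-1]); np.save('pics/'+f+'.npy',d); return im,d
def deproj(n,px,d):
    c=get_calibration(n); K=np.array(c['mtx']);D=np.array(c['distortion'])
    px=np.atleast_2d(np.array(px,float))
    u=cv2.undistortPoints(px.reshape(-1,1,2),K,D).reshape(-1,2)
    P=np.c_[u,np.ones(len(u))]*np.asarray(d).reshape(-1,1)
    return (P-np.array(c['t']))@np.array(c['R'])
def onplane(n,px,z):
    c=get_calibration(n); R=np.array(c['R']);t=np.array(c['t'])
    a=deproj(n,px,np.ones(len(np.atleast_2d(px)))); o=-R.T@t
    r=a-o; return o+r*((z-o[2])/r[:,2])[:,None]
def proj(n,X):
    c=get_calibration(n)
    return cv2.projectPoints(np.atleast_2d(np.array(X,float)),cv2.Rodrigues(np.array(c['R']))[0],np.array(c['t']),np.array(c['mtx']),np.array(c['distortion']))[0].reshape(-1,2)
def cloud(n,d):
    v,u=np.mgrid[0:384,0:512]
    return deproj(n,np.c_[u.ravel(),v.ravel()],d.ravel()).reshape(384,512,3)
E
python3 - <<'E'
from h import *
print(get_state())
for n in ['side','top']:
    snap(n,n+'0')
    for q in ['wedge','jig','rest','spacer']: print(n,q,[(np.round(b['box']).tolist(),round(b['confidence'],2)) for b in find_in(q,n)][:4])
    for q in ['wedge_grip','wedge_tip','jig','rest_top','marker_under']: print(n,q,[(np.round(b['location']).tolist(),round(b['confidence'],2)) for b in mark_of(q,n)][:4])
    c=get_calibration(n);print(-np.array(c['R']).T@c['t'])
E
```

```text
{'t': 0.0, 'qpos': array([-1.54210799e+00,  1.59024403e-01,  1.59826083e+00, -1.49078122e-05,
        1.38621358e+00, -2.10095911e-01]), 'joint_vel': array([-4.80862662e-04, -6.56433285e-04, -6.61351218e-04, -2.21144072e-03,
       -2.94917911e-04,  6.33751901e-05]), 'effort': array([ 2.20629503e-03, -3.85568547e+01, -3.22109449e+01,  7.03724334e-02,
        3.77388450e-02, -1.31291176e-04]), 'ee_pos': array([ 0.13595799, -0.55803018,  0.21361846]), 'orientation': array([ 0.08427937, -0.0841676 ,  0.70274424, -0.70140098]), 'wrist_force': array([-0.23134605,  0.43171777,  0.21642913]), 'wrist_torque': array([ 0.02444233, -0.01454232, -0.00330936]), 'width': 0.09203319012578087}
side wedge [([269.0, 110.0, 43.0, 24.0], 0.93), ([310.0, 158.0, 35.0, 17.0], 0.64), ([143.0, 188.0, 40.0, 24.0], 0.41)]
side jig [([139.0, 178.0, 117.0, 63.0], 0.76)]
side rest [([170.0, 187.0, 24.0, 38.0], 0.79)]
side spacer [([186.0, 352.0, 84.0, 30.0], 0.94)]
side wedge_grip [([268.0, 115.0], 0.75), ([285.0, 147.0], 0.6)]
side wedge_tip [([311.0, 136.0], 0.88), ([243.0, 147.0], 0.7), ([316.0, 176.0], 0.57)]
side jig [([189.0, 213.0], 0.66), ([180.0, 200.0], 0.41)]
side rest_top [([179.0, 202.0], 0.95)]
side marker_under [([182.0, 196.0], 0.53), ([241.0, 148.0], 0.27)]
[0.35772082 0.54555533 0.72817528]
top wedge [([328.0, 169.0, 18.0, 54.0], 0.9), ([373.0, 186.0, 28.0, 54.0], 0.72)]
top jig [([216.0, 101.0, 56.0, 93.0], 0.8)]
top rest [([218.0, 126.0, 47.0, 15.0], 0.57)]
top spacer [([114.0, 179.0, 13.0, 50.0], 0.62)]
top wedge_grip [([393.0, 191.0], 0.97), ([345.0, 286.0], 0.92), ([337.0, 213.0], 0.74), ([342.0, 168.0], 0.36)]
top wedge_tip [([339.0, 167.0], 0.91), ([379.0, 242.0], 0.91), ([316.0, 245.0], 0.66)]
top jig [([246.0, 138.0], 0.93)]
top rest_top [([238.0, 129.0], 0.64)]
top marker_under [([239.0, 129.0], 0.75)]
[ 0.33222842 -0.0554542   1.21984293]
```

Run:
```python
import cv2,numpy as np
a=cv2.imread('pics/top0.png');b=cv2.imread('pics/side0.png')
cv2.imwrite('pics/a.png',cv2.resize(a,(800,600),interpolation=2)); cv2.imwrite('pics/b.png',cv2.resize(b,(800,600),interpolation=2))
```

```text
(no output)
```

View pics/a.png

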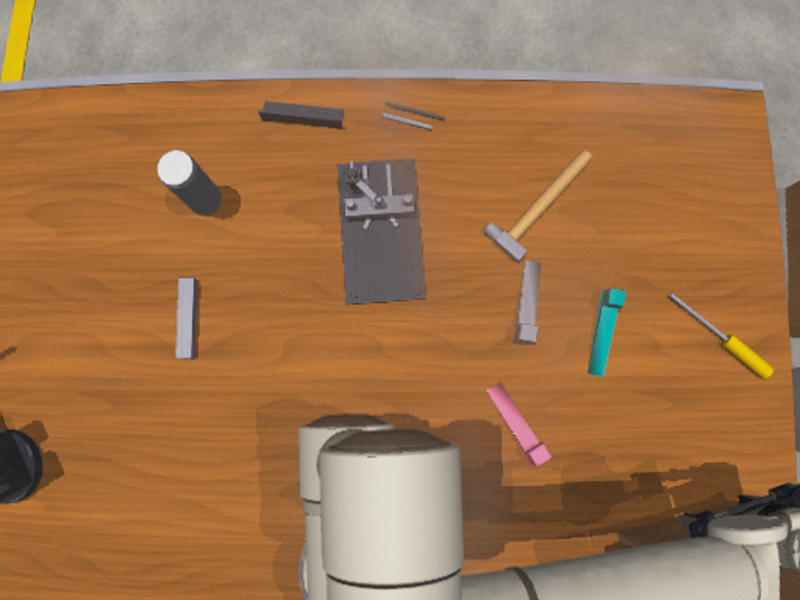

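View pics/b.png

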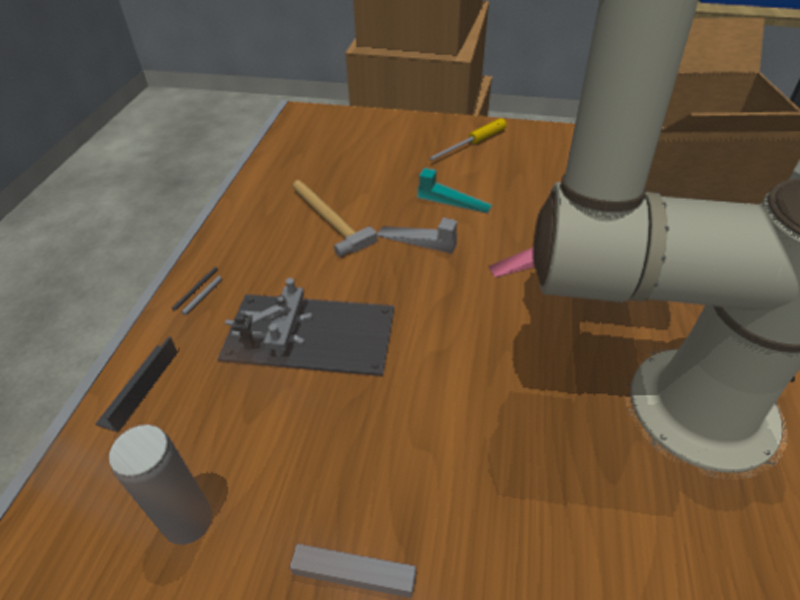

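Wedge candidates in the top picture (512-px coordinates): grey with lug at (338,213) and tip at (339,168); turquoise at (388,213); pink at (331,272). The grey one fits because it is steel-coloured and has both a taper and a lug. The grey bar at (119,203) has no lug, so it is the spacer. I'll confirm with a crop and measure.

Run:
```python
from h import *
a=cv2.imread('pics/top0.png');b=cv2.imread('pics/side0.png')
c1=cv2.resize(a[95:225,210:370],(800,600)[:1]+(650,),interpolation=2)[:600]
cv2.imwrite('pics/c1.png',cv2.resize(a[95:225,205:365],(738,600),interpolation=2))
cv2.imwrite('pics/c2.png',cv2.resize(b[105:245,130:310],(771,600),interpolation=2))
for n in ['top','side']:
    d=np.load(f'pics/{n}0.npy'); P=cloud(n,d); P=P[d>0]
    # wedge region
    c=onplane('top',[[338,213],[339,168],[246,138]],[0.0])
    if n=='top': print(c)
    lug=c[0]; 
    m=(np.abs(P[:,0]-(c[0,0]+c[1,0])/2)<.13)&(np.abs(P[:,1]-c[0,1])<.05)&(P[:,2]>0.006)&(P[:,2]<.08)
    W=P[m]; L=W[W[:,2]>.045]
    print(n,'wedge n',len(W),W.min(0),W.max(0)); print(' lugtop',len(L),L.mean(0),L.min(0),L.max(0))
    r=cv2.minAreaRect(W[:,:2].astype(np.float32)); print(r)
    j=(np.abs(P[:,0]-c[2,0])<.18)&(np.abs(P[:,1]-c[2,1])<.1)&(P[:,2]>0.004)&(P[:,2]<.1)
    J=P[j]; print(' jig',cv2.minAreaRect(J[:,:2].astype(np.float32)))
    h=np.histogram(J[:,2],bins=np.arange(0,.1,.004)); print(h[0])
```

```text
[[ 0.43574829 -0.31396855  0.        ]
 [ 0.57031997 -0.32153412  0.        ]
 [ 0.66227751 -0.04430803  0.        ]]
top wedge n 818 [ 0.39081559 -0.36153789  0.00603541] [ 0.63292906 -0.26410843  0.06630607]
 lugtop 134 [ 0.43150236 -0.29890315  0.05920935] [ 0.41636211 -0.3168914   0.04578516] [ 0.44797062 -0.28246071  0.06630607]
((0.511631429195404, -0.3110969364643097), (0.24366803467273712, 0.09585873037576675), 1.1860625743865967)
 jig ((0.6630144119262695, -0.044756993651390076), (0.19964122772216797, 0.35892120003700256), 89.83531188964844)
[   0 1751 1755  288   81   14    3    7   13   20   26  183  206   18
    4   17   47   62   65   19   18   25    4    0]
side wedge n 675 [ 0.41456451 -0.33525804  0.00602024] [ 0.63276764 -0.2643024   0.06204969]
 lugtop 102 [ 0.4333126  -0.2949312   0.05609475] [ 0.41885666 -0.31695096  0.04506305] [ 0.44824262 -0.28166133  0.06204969]
((0.5242201685905457, -0.3049921989440918), (0.21877165138721466, 0.0652284175157547), 5.660952091217041)
 jig ((0.6667110919952393, -0.040105924010276794), (0.18443651497364044, 0.3501321077346802), 89.8169937133789)
[   0 2232 1275  124   58   16    8   18   37   35   51  256  118   18
   11   41  102   88   74    9   33   26    1    0]
```

View pics/c1.png

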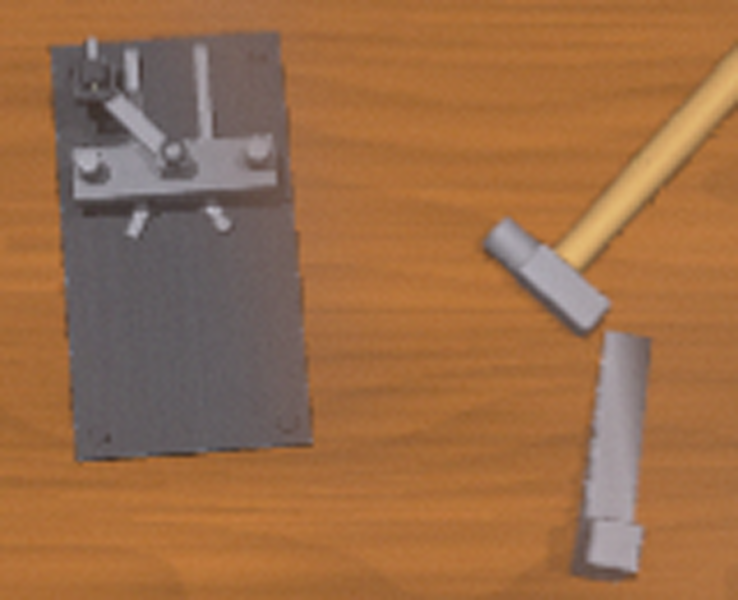

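View pics/c2.png

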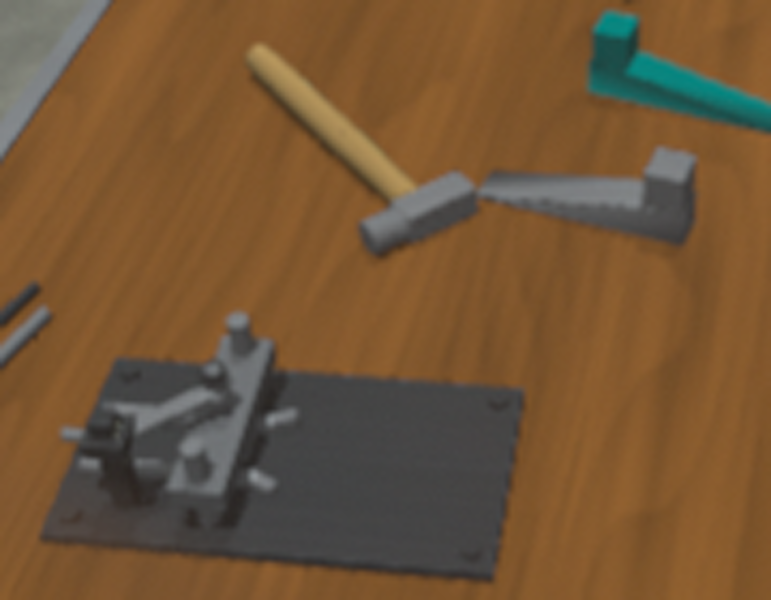

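```bash
cat > fit.py <<'E'
from h import *
from scipy.optimize import minimize
def box(x0,x1,y0,y1,z0,z1): return np.array([[x,y,z] for x in(x0,x1) for y in(y0,y1) for z in(z0,z1)])
# tip frame x forward, origin tip underside
W=[np.array([[0,y,z] for y in(-.015,.015) for z in(0,.003)]+[[-.125,y,z] for y in(-.015,.015) for z in(0,.028)]),
   box(-.160,-.125,-.015,.015,0,.028), box(-.158,-.128,-.016,.016,.028,.060)]
J=[box(-.160,.115,-.075,.075,0,.008)]
def soft(im):
    hsv=cv2.cvtColor(im,cv2.COLOR_RGB2HSV).astype(float); s=hsv[...,1]/255
    return s
def place(parts,p,z=0):
    c,s=np.cos(p[2]),np.sin(p[2]); R=np.array([[c,-s,0],[s,c,0],[0,0,1]])
    return [q@R.T+np.array([p[0],p[1],z]) for q in parts]
def render(n,parts,roi,S=8):
    x0,x1,y0,y1=roi; m=np.zeros(((y1-y0)*S,(x1-x0)*S),np.uint8)
    for q in parts:
        u=(proj(n,q)-[x0-.5,y0-.5])*S-.5
        cv2.fillConvexPoly(m,cv2.convexHull(np.round(u*16).astype(np.int32)),255,shift=4)
    return cv2.resize(m,(x1-x0,y1-y0),interpolation=cv2.INTER_AREA)/255.
def fit(ims,parts,p0,z,excl=None,margin=5):
    best=None
    rois={}
    for n in ims:
        u=np.vstack([proj(n,q) for q in place(parts,p0,z)])
        lo=np.floor(u.min(0)-margin).astype(int);hi=np.ceil(u.max(0)+margin).astype(int)
        rois[n]=(lo[0],hi[0],lo[1],hi[1])
    def cost(v):
        p=np.array(p0)+np.array([v[0],v[1],v[2]*10])*1e-3
        e=0
        for n in ims:
            x0,x1,y0,y1=rois[n]; s=soft(ims[n])[y0:y1,x0:x1]
            m=cv2.GaussianBlur(render(n,place(parts,p,z),rois[n]),(0,0),.5)
            A=np.c_[m.ravel(),np.ones(m.size)]; y=s.ravel()
            w=np.ones_like(y)
            if excl and n in excl:
                for b in excl[n]:
                    g=np.ones((384,512)); g[b[2]:b[3],b[0]:b[1]]=0; w=w*g[y0:y1,x0:x1].ravel()
            A=A*w[:,None];yy=y*w
            k=np.linalg.lstsq(A,yy,rcond=None)[0]; e+=((A@k-yy)**2).sum()
        return e
    r=None
    for st in [(5,5,5),(2,2,2)]:
        x=np.zeros(3) if r is None else r.x
        r=minimize(cost,x,method='Nelder-Mead',options=dict(initial_simplex=np.vstack([x]+[x+np.eye(3)[i]*st[i] for i in range(3)]),xatol=.05,fatol=1e-4))
    return np.array(p0)+np.array([r.x[0],r.x[1],r.x[2]*10])*1e-3, r.fun
E
python3 - <<'E'
from fit import *
T=cv2.imread('pics/top0.png')[:,:,::-1].copy();S=cv2.imread('pics/side0.png')[:,:,::-1].copy()
for nm,ims in [('top',{'top':T}),('side',{'side':S}),('both',{'top':T,'side':S})]:
    # exclude rest part of jig
    print(nm,'jig',fit(ims,J,[.662,-.044,0.05],0,excl={'top':[(216,268,95,148)],'side':[(160,205,178,230),(140,165,195,230)]}))
    print(nm,'wedge',fit(ims,W,[.575,-.315,-.05],0,excl={'top':[(310,338,140,168)],'side':[(210,243,140,170)]}))
E
```

```text
top jig (array([ 0.65687909, -0.03475947,  0.06901888]), np.float64(7.027375424441216))
top wedge (array([ 0.57379524, -0.3265106 , -0.17094305]), np.float64(3.124738689266587))
side jig (array([ 0.65835477, -0.03441563,  0.06130379]), np.float64(23.38233508959277))
side wedge (array([ 0.57632364, -0.32426151, -0.17213449]), np.float64(4.062761442900857))
both jig (array([ 0.65756715, -0.0346427 ,  0.0654284 ]), np.float64(32.48128368417777))
both wedge (array([ 0.57521325, -0.32605097, -0.17236475]), np.float64(11.462941879750993))
```

Run:
```python
from fit import *
out=[]
for n,(x0,x1,y0,y1) in {'top':(205,365,95,225),'side':(130,310,105,245)}.items():
    a=cv2.imread(f'pics/{n}0.png'); k=4; c=cv2.resize(a[y0:y1,x0:x1],None,fx=k,fy=k,interpolation=2)
    def P(X): return ((proj(n,X)-[x0-.5,y0-.5])*k-.5).round().astype(int)
    for parts,p,col in [(W,[.5752,-.3258,-.1722],(0,255,0)),(J,[.6573,-.0347,.0665],(0,0,255))]:
        for q in place(parts,p): cv2.polylines(c,[cv2.convexHull(P(q).astype(np.int32))],True,col,1)
    for x in place([np.array([[0,-.0185,.016],[.1,-.0185,.016],[0,.0185,.016],[.1,.0185,.016],[-.002,0,.048]])],[.6573,-.0347,.0665])[0]: cv2.circle(c,tuple(int(v) for v in P(x)[0]),2,(0,255,255),-1)
    out.append(c[:,:720]); 
cv2.imwrite('pics/o1.png',out[0]);cv2.imwrite('pics/o2.png',out[1])
```

```text
(no output)
```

View pics/o1.png

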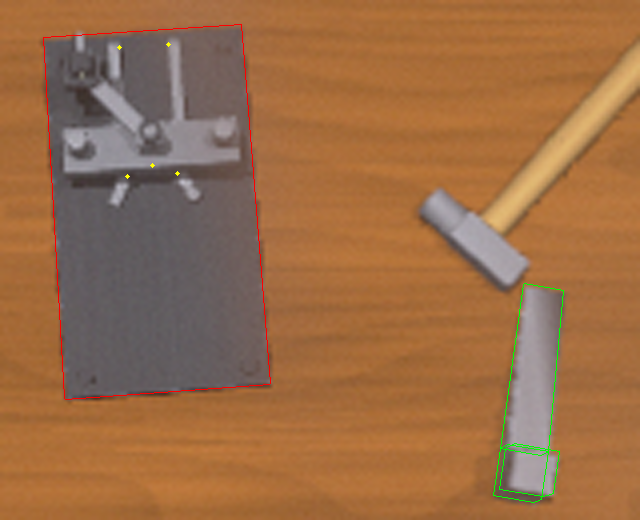

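View pics/o2.png

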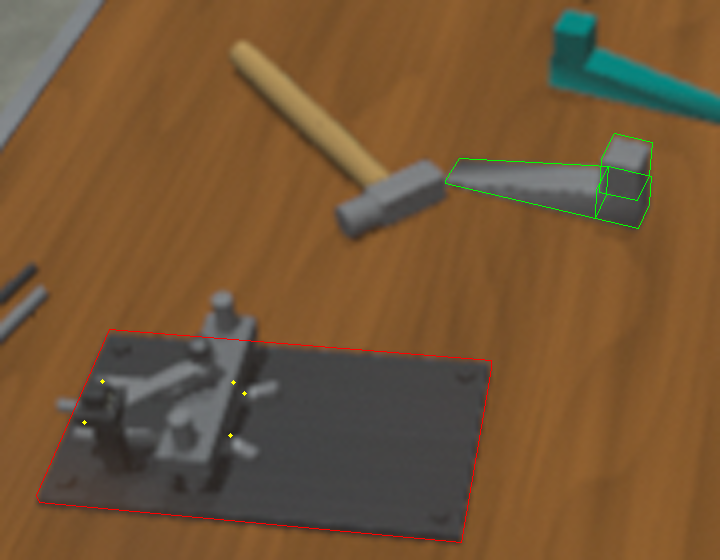

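```bash
cat >> h.py <<'E'
from scipy.spatial.transform import Rotation as Ro
def toolR(s): q=s['orientation']; return Ro.from_quat([q[1],q[2],q[3],q[0]]).as_matrix()
def rel(target,jaw=None):
    s=get_state(); R=toolR(s); d=R.T@(np.array(target)-s['ee_pos'])*100
    print('t',round(s['t'],2),'pos',s['ee_pos'].round(4),'w',round(s['width'],4),'F',s['wrist_force'].round(2),'tilt',R[:,1].round(4),'x',R[:,0].round(3),'z',R[:,2].round(3))
    print('tool-move cm',d.round(2))
    if jaw is not None:
        out=[]
        for k in (0,np.pi):
            v=R.T@np.array([np.cos(jaw+k),np.sin(jaw+k),0]); out.append(np.degrees(np.arctan2(v[0],v[2])).round(2))
        print('turn about y deg options',out,'q6',s['qpos'][5])
def jig2w(p,j=(.6573,-.0347,.0665)):
    c,s=np.cos(j[2]),np.sin(j[2]); return np.array([j[0]+c*p[0]-s*p[1],j[1]+s*p[0]+c*p[1],p[2]])
E
python3 - <<'E'
from h import *
rel([.434,-.3005,.15],-.172+np.pi/2)
E
```

```text
t 1.0 pos [ 0.136  -0.5587  0.2146] w 0.0919 F [ 0.25 -0.17  0.86] tilt [-0. -0. -1.] x [-0.972 -0.237  0.   ] z [ 0.237 -0.972  0.   ]
tool-move cm [-35.06   6.46 -18.04]
turn about y deg options [np.float64(-156.46), np.float64(23.54)] q6 -0.21008978763271785
```

>>> {"method": "step_arm", "body": {"moves": [[[-3.5,0,-1.8,0],[-3.5,0,-1.8,0],[-3.5,0,-1.8,0],[-3.5,0,-1.8,0],[-3.5,0,-1.8,0],[-3.5,0,-1.8,0],[-3.5,0,-1.8,0],[-3.5,0,-1.8,0],[-3.5,0,-1.8,0],[0,0,0,6],[0,0,0,6],[0,0,0,6],[0,0,0,5]]], "claw": 0}}

```text
t: 2.08
ee_pos: [0.4163, -0.3157, 0.2149]
orientation: [0.062, -0.064, -0.703, 0.706]
wrist_force: [-0.3, 0.2, 1.2]
width: 0.0918
```

Run:
```python
from h import *
rel([.434,-.3005,.12],-.172+np.pi/2)
```

```text
t 2.08 pos [ 0.4163 -0.3157  0.2149] w 0.0918 F [-0.25  0.24  1.22] tilt [ 0.0027 -0.0039 -1.    ] x [-0.984  0.179 -0.003] z [-0.179 -0.984  0.003]
tool-move cm [-1.44  9.49 -1.84]
turn about y deg options [np.float64(179.57), np.float64(-0.43)] q6 0.8702702948704887
```

>>> {"method": "step_arm", "body": {"moves": [[[-0.7,3,-0.9,0],[-0.7,3,-0.9,0],[0,3,0,-0.4],[0,2,0,0],[0,0,0,0]]]}}

```text
t: 2.5
ee_pos: [0.4371, -0.3023, 0.1047]
orientation: [0.059, -0.066, -0.701, 0.708]
wrist_force: [-0.5, 1.3, -0.8]
width: 0.0917
```

Run:
```python
from h import *
rel([.434,-.3005,.027],-.172+np.pi/2)
a,_=snap('top','t1');b,_=snap('side','s1')
cv2.imwrite('pics/d1.png',np.hstack([cv2.resize(a[140:240,290:400],(400,364),interpolation=2),cv2.resize(b[80:170,240:350],(400,364)[:2],interpolation=2)])[:,:,::-1])
```

```text
t 2.5 pos [ 0.4371 -0.3023  0.1047] w 0.0917 F [-0.48  1.31 -0.75] tilt [ 0.0088 -0.0111 -0.9999] x [-0.985  0.175 -0.011] z [-0.175 -0.985  0.009]
tool-move cm [ 0.42  7.76 -0.2 ]
turn about y deg options [np.float64(179.78), np.float64(-0.22)] q6 0.9149245237004934
```

View pics/d1.png

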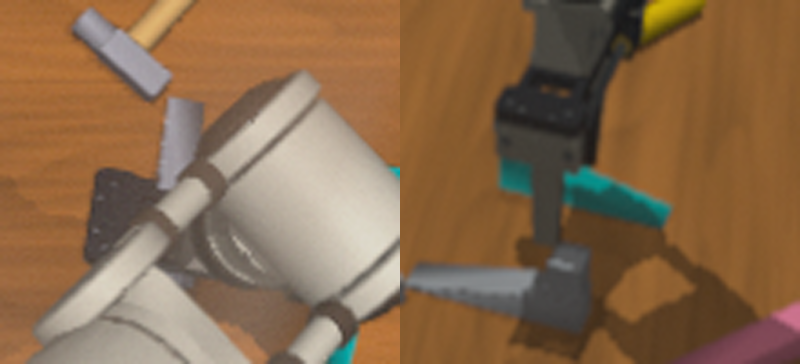

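>>> {"method": "step_arm", "body": {"moves": [[[0.2,0,-0.1,0],[0.2,0,-0.1,0],[0,1,0,0],[0,1,0,0],[0,1,0,0],[0,0,0,0]]]}}

```text
t: 3.1
ee_pos: [0.4388, -0.3069, 0.0842]
orientation: [0.054, -0.071, -0.696, 0.713]
wrist_force: [0.8, -0.4, 0.3]
width: 0.0919
```

Run:
```python
from h import *
rel([.434,-.3005,.027],-.172+np.pi/2)
```

```text
t 3.1 pos [ 0.4388 -0.3069  0.0842] w 0.0919 F [ 0.76 -0.44  0.28] tilt [ 0.0226 -0.0265 -0.9994] x [-0.984  0.176 -0.027] z [-0.176 -0.984  0.022]
tool-move cm [ 0.74  5.69 -0.67]
turn about y deg options [np.float64(179.72), np.float64(-0.28)] q6 0.912983402186764
```

>>> {"method": "step_arm", "body": {"moves": [[[0,0,0,0],[0,0,0,0],[0,0,0,0],[0,0,0,0]]]}}

```text
t: 3.43
ee_pos: [0.4384, -0.3065, 0.0831]
orientation: [0.054, -0.071, -0.696, 0.712]
wrist_force: [0.1, 0.5, 0.4]
width: 0.0919
```

Run:
```python
from h import *
rel([.434,-.3005,.027],-.172+np.pi/2)
print(get_state()['qpos'],get_state()['effort'])
```

```text
t 3.43 pos [ 0.4384 -0.3065  0.0831] w 0.0919 F [0.09 0.48 0.45] tilt [ 0.0212 -0.025  -0.9995] x [-0.984  0.176 -0.025] z [-0.177 -0.984  0.021]
tool-move cm [ 0.68  5.58 -0.63]
turn about y deg options [np.float64(179.71), np.float64(-0.29)] q6 0.9130288050563957
[-8.35603180e-01  1.73911486e-01  1.85619787e+00 -1.17094303e-03
  1.07872762e+00  9.13028805e-01] [-1.67410949e-02 -3.55888581e+01 -2.86933458e+01  4.77435789e-02
 -1.79216797e-01  2.00871655e-03]
```

>>> {"method": "step_arm", "body": {"moves": [[[0,-1,0,0],[0,-1,0,0],[0,-1,0,0],[0,0,0,0]]]}}

```text
t: 3.77
ee_pos: [0.4381, -0.3061, 0.117]
orientation: [0.054, -0.071, -0.696, 0.713]
wrist_force: [0.1, -0.1, -0.9]
width: 0.0919
```

Run:
```python
from h import *
rel([.434,-.3005,.027],-.172+np.pi/2)
```

```text
t 3.77 pos [ 0.4381 -0.3061  0.117 ] w 0.0919 F [ 0.05 -0.11 -0.9 ] tilt [ 0.022  -0.0259 -0.9994] x [-0.984  0.176 -0.026] z [-0.176 -0.984  0.022]
tool-move cm [ 0.74  8.97 -0.67]
turn about y deg options [np.float64(179.72), np.float64(-0.28)] q6 0.9129686307420243
```

>>> {"method": "step_arm", "body": {"moves": [[[0,0.3,0,0],[0,0.3,0,0],[0,0.3,0,0],[0,0.3,0,0],[0,0.3,0,0],[0,0.3,0,0],[0,0,0,0]]]}}

```text
t: 4.35
ee_pos: [0.4387, -0.3067, 0.0977]
orientation: [0.054, -0.071, -0.696, 0.713]
wrist_force: [-1.6, -0.3, -0.5]
width: 0.0919
```

Run:
```python
from h import *
rel([.434,-.3005,.027],-.172+np.pi/2)
```

```text
t 4.35 pos [ 0.4387 -0.3067  0.0977] w 0.0919 F [-1.57 -0.29 -0.45] tilt [ 0.0228 -0.0267 -0.9994] x [-0.984  0.176 -0.027] z [-0.176 -0.984  0.022]
tool-move cm [ 0.76  7.04 -0.68]
turn about y deg options [np.float64(179.72), np.float64(-0.28)] q6 0.9130102108862198
```

>>> {"method": "step_arm", "body": {"moves": [[[0,-3,0,0],[0,-3,0,0],[0,-3,0,0],[0,0,0,0],[0,0,0,0]]]}}

```text
t: 4.77
ee_pos: [0.4345, -0.302, 0.1868]
orientation: [0.056, -0.069, -0.698, 0.711]
wrist_force: [-0.5, 1.2, -1.8]
width: 0.0919
```

Run:
```python
from h import *
rel([.434,-.3005,.15],-.172+np.pi/2)
```

```text
t 4.77 pos [ 0.4345 -0.302   0.1868] w 0.0919 F [-0.47  1.17 -1.76] tilt [ 0.0162 -0.0195 -0.9997] x [-0.984  0.176 -0.019] z [-0.177 -0.984  0.016]
tool-move cm [ 0.14  3.68 -0.2 ]
turn about y deg options [np.float64(179.7), np.float64(-0.3)] q6 0.9129592431572956
```

>>> {"method": "step_arm", "body": {"moves": [[[1.6,0,-1.2,0],[1.6,0,-1.2,0],[0,0,0,0],[0,0,0,0]]]}}

```text
t: 5.1
ee_pos: [0.4062, -0.2719, 0.183]
orientation: [0.057, -0.069, -0.698, 0.71]
wrist_force: [-0.5, 0.5, 0.6]
width: 0.092
```

Run:
```python
from h import *
rel([.434,-.3005,.15],-.172+np.pi/2)
```

```text
t 5.1 pos [ 0.4062 -0.2719  0.183 ] w 0.092 F [-0.5   0.45  0.59] tilt [ 0.015  -0.0182 -0.9997] x [-0.984  0.177 -0.018] z [-0.177 -0.984  0.015]
tool-move cm [-3.19  3.39  2.27]
turn about y deg options [np.float64(179.68), np.float64(-0.32)] q6 0.9116878749822529
```

>>> {"method": "step_arm", "body": {"moves": [[[-1.6,0,1.2,0],[-1.6,0,1.2,0],[0,0,0,0],[0,0,0,0]]]}}

```text
t: 5.43
ee_pos: [0.4341, -0.302, 0.1801]
orientation: [0.058, -0.067, -0.7, 0.709]
wrist_force: [-0.4, 1.1, -0.4]
width: 0.0916
```

Run:
```python
from h import *
rel([.434,-.3005,.15],-.172+np.pi/2)
```

```text
t 5.43 pos [ 0.4341 -0.302   0.1801] w 0.0916 F [-0.36  1.07 -0.4 ] tilt [ 0.0117 -0.0144 -0.9998] x [-0.984  0.177 -0.014] z [-0.177 -0.984  0.012]
tool-move cm [ 0.08  3.01 -0.18]
turn about y deg options [np.float64(179.67), np.float64(-0.33)] q6 0.9130398206946012
```

>>> {"method": "step_arm", "body": {"moves": [[[0,-3.8,0,0],[0,-3.8,0,0],[0,-3.8,0,0],[0,0,0,0],[0,0,0,0],[0,1.2,0,0],[0,1.2,0,0],[0,1.2,0,0],[0,1.2,0,0],[0,1.2,0,0],[0,1.2,0,0],[0,1.2,0,0],[0,1,0,0],[0,0.7,0,0],[0,0.4,0,0],[0,0,0,0]]]}}

```text
t: 6.77
ee_pos: [0.4211, -0.2878, 0.1585]
orientation: [-0.07, 0.056, 0.71, -0.698]
wrist_force: [-0.9, 0.5, 0.5]
width: 0.0919
```

Run:
```python
from h import *
rel([.434,-.3005,.15],-.172+np.pi/2)
```

```text
t 6.77 pos [ 0.4211 -0.2878  0.1585] w 0.0919 F [-0.9   0.55  0.53] tilt [-0.0178  0.018  -0.9997] x [-0.984  0.177  0.021] z [-0.177 -0.984 -0.015]
tool-move cm [-1.51  0.81  1.03]
turn about y deg options [np.float64(179.67), np.float64(-0.33)] q6 0.9129620831262026
```

>>> {"method": "step_arm", "body": {"moves": [[[-0.7,2.8,0.5,0],[-0.7,2.8,0.5,-0.3],[0,0,0,0],[0,0,0,0]]]}}

```text
t: 7.1
ee_pos: [0.4338, -0.3008, 0.1025]
orientation: [-0.066, 0.055, 0.709, -0.7]
wrist_force: [0.3, 0.0, 0.4]
width: 0.0921
```

Run:
```python
from h import *
rel([.434,-.3005,.15],-.172+np.pi/2)
```

```text
t 7.1 pos [ 0.4338 -0.3008  0.1025] w 0.0921 F [0.34 0.02 0.37] tilt [-0.0144  0.0144 -0.9998] x [-0.985  0.171  0.017] z [-0.172 -0.985 -0.012]
tool-move cm [ 0.07 -4.74 -0.09]
turn about y deg options [np.float64(179.98), np.float64(-0.02)] q6 0.9089600879812032
```

>>> {"method": "step_arm", "body": {"moves": [[[0,-1.2,0,0],[0,-1.2,0,0],[0,-1.2,0,0],[0,-1.2,0,0],[0,-1.2,0,0],[0,-0.8,0,0],[0,-0.4,0,0],[0,0,0,0],[0,3.8,0,0],[0,3.8,0,0],[0,0,0,0],[0,0,0,0]]]}}

```text
t: 8.1
ee_pos: [0.4385, -0.3054, 0.1168]
orientation: [0.061, -0.061, -0.704, 0.705]
wrist_force: [0.9, -0.0, 0.7]
width: 0.0918
```

Run:
```python
from h import *
rel([.434,-.3005,.15],-.172+np.pi/2)
```

```text
t 8.1 pos [ 0.4385 -0.3054  0.1168] w 0.0918 F [ 0.93 -0.01  0.74] tilt [ 4.0e-04 -2.1e-03 -1.0e+00] x [-0.985  0.172 -0.001] z [-0.172 -0.985  0.002]
tool-move cm [ 0.53 -3.32 -0.4 ]
turn about y deg options [np.float64(179.98), np.float64(-0.02)] q6 0.9096603280342344
```

>>> {"method": "step_arm", "body": {"moves": [[[0.25,0.3,-0.2,0],[0.25,0.6,-0.2,0],[0,1,0,0],[0,1,0,0],[0,1,0,0],[0,1,0,0],[0,1,0,0],[0,1,0,0],[0,0.6,0,0],[0,0.3,0,0],[0,0,0,0]]]}}

```text
t: 9.02
ee_pos: [0.4357, -0.3022, 0.0356]
orientation: [0.059, -0.062, -0.703, 0.706]
wrist_force: [0.4, 0.2, 0.2]
width: 0.0919
```

Run:
```python
from h import *
rel([.434,-.3005,.027],-.172+np.pi/2)
```

```text
t 9.02 pos [ 0.4357 -0.3022  0.0356] w 0.0919 F [0.36 0.21 0.24] tilt [ 0.0038 -0.0058 -1.    ] x [-0.985  0.171 -0.005] z [-0.171 -0.985  0.005]
tool-move cm [ 0.2   0.86 -0.14]
turn about y deg options [np.float64(179.98), np.float64(-0.02)] q6 0.9099710038931811
```

Now the last bit down, then close gently.

>>> {"method": "step_arm", "body": {"moves": [[[0.2,0.4,-0.1,0],[0,0.4,0,0],[0,0,0,0]]]}}

```text
t: 9.27
ee_pos: [0.4342, -0.3012, 0.0272]
orientation: [0.059, -0.063, -0.702, 0.707]
wrist_force: [-0.6, 0.1, 0.1]
width: 0.0918
```

>>> {"method": "step_arm", "body": {"moves": [[[0,0,0,0],[0,0,0,0],[0,0,0,0],[0,0,0,0],[0,0,0,0],[0,0,0,0],[0,0,0,0],[0,0,0,0]]], "claw": 1, "force": 35}}

```text
t: 9.93
ee_pos: [0.4352, -0.3023, 0.0289]
orientation: [0.058, -0.064, -0.701, 0.707]
wrist_force: [-0.2, 0.3, -0.2]
width: 0.0408
```

Run:
```python
from h import *
rel([.434,-.3005,.027],-.172+np.pi/2)
```

```text
t 9.93 pos [ 0.4352 -0.3023  0.0289] w 0.0408 F [-0.24  0.31 -0.15] tilt [ 0.0069 -0.0092 -0.9999] x [-0.985  0.171 -0.008] z [-0.171 -0.985  0.008]
tool-move cm [ 0.15  0.19 -0.16]
turn about y deg options [np.float64(179.99), np.float64(-0.01)] q6 0.9090165406776648
```

>>> {"method": "step_arm", "body": {"moves": [[[0,0,0,0],[0,0,0,0],[0,0,0,0],[0,0,0,0]]]}}

```text
t: 10.27
ee_pos: [0.4352, -0.3023, 0.029]
orientation: [0.058, -0.064, -0.702, 0.707]
wrist_force: [-0.0, -0.0, 0.3]
width: 0.0317
```

Run:
```python
from h import *
rel([.434,-.3005,.027],-.172+np.pi/2)
```

```text
t 10.27 pos [ 0.4352 -0.3023  0.029 ] w 0.0317 F [-0.03 -0.05  0.32] tilt [ 0.0069 -0.009  -0.9999] x [-0.985  0.172 -0.008] z [-0.172 -0.985  0.008]
tool-move cm [ 0.15  0.2  -0.15]
turn about y deg options [np.float64(179.98), np.float64(-0.02)] q6 0.9090798005484154
```

>>> {"method": "step_arm", "body": {"moves": [[[0,-0.5,0,0],[0,-1,0,0],[0,-1,0,0],[0,-1,0,0],[0,-1,0,0],[0,-1,0,0],[0,-1,0,0],[0,-0.6,0,0],[0,-0.3,0,0],[0,0,0,0]]]}}

```text
t: 11.1
ee_pos: [0.434, -0.3008, 0.1111]
orientation: [0.058, -0.063, -0.702, 0.707]
wrist_force: [-0.4, -0.7, -2.7]
width: 0.0321
```

Run:
```python
from h import *
rel(jig2w([-.167,0,.1]),.0665+np.pi/2)
b,_=snap('side','s2')
cv2.imwrite('pics/d2.png',cv2.resize(b[60:180,190:350],(800,600),interpolation=2)[:,:,::-1])
```

```text
t 11.1 pos [ 0.434  -0.3008  0.1111] w 0.0321 F [-0.39 -0.7  -2.67] tilt [ 0.0059 -0.0084 -0.9999] x [-0.985  0.171 -0.007] z [-0.171 -0.985  0.007]
tool-move cm [ -1.21   0.93 -26.1 ]
turn about y deg options [np.float64(166.33), np.float64(-13.67)] q6 0.9089289031011982
```

View pics/d2.png

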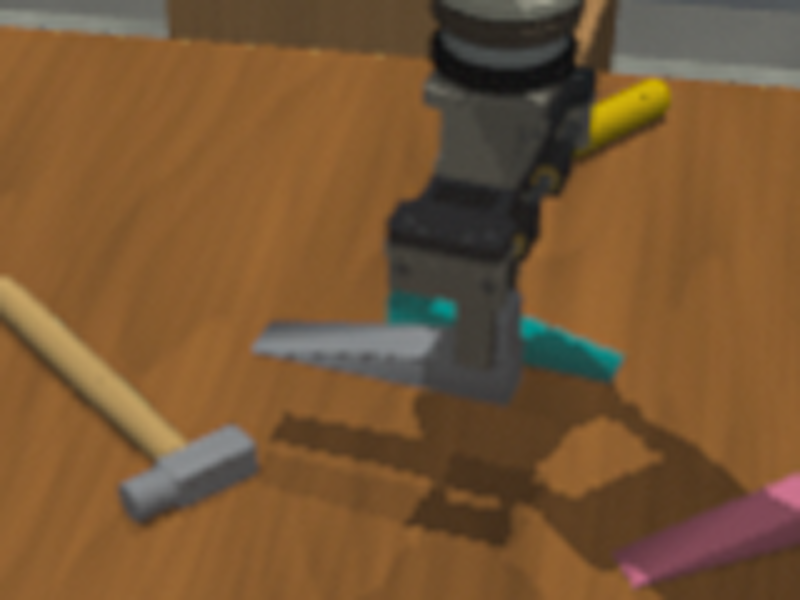

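>>> {"method": "step_arm", "body": {"moves": [[[0,0,-0.6,0],[0,0,-1.2,0],[0,0,-1.7,0],[0,0,-1.7,0],[0,0,-1.7,0],[0,0,-1.7,0],[0,0,-1.7,0],[0,0,-1.7,0],[0,0,-1.7,0],[0,0,-1.7,0],[0,0,-1.7,0],[0,0,-1.7,0],[0,0,-1.7,0],[0,0,-1.7,0],[0,0,-1.7,0],[0,0,-1.2,0],[0,0,-0.6,0],[0,0,0,0]]]}}

```text
t: 12.65
ee_pos: [0.4678, -0.0145, 0.0973]
orientation: [-0.066, 0.053, 0.708, -0.701]
wrist_force: [0.1, 0.4, -2.5]
width: 0.0318
```

>>> {"method": "step_arm", "body": {"moves": [[[0,0,0,-2.3],[0,0,0,-2.3],[0,0,0,-2.3],[0,0,0,-2.3],[0,0,0,-2.3],[0,0,0,-2.3],[0,0,0,0]]]}}

```text
t: 13.23
ee_pos: [0.4643, -0.0148, 0.0946]
orientation: [0.022, -0.038, 0.71, -0.702]
wrist_force: [-0.7, -0.3, -2.8]
width: 0.0317
```

Run:
```python
from h import *
rel(jig2w([-.167,0,.1]),.0665+np.pi/2)
```

```text
t 13.23 pos [ 0.4643 -0.0148  0.0946] w 0.0317 F [-0.69 -0.34 -2.82] tilt [-0.0233  0.0105 -0.9997] x [-0.996 -0.084  0.022] z [ 0.084 -0.996 -0.012]
tool-move cm [-2.35 -0.63  3.3 ]
turn about y deg options [np.float64(-178.98), np.float64(1.02)] q6 1.1899680931311818
```

>>> {"method": "step_arm", "body": {"moves": [[[-0.3,-0.6,0.5,0],[-0.6,-1.2,0.8,0],[-0.6,-1.2,0.8,0],[-0.6,-1.2,0.8,0.5],[-0.3,-1.2,0.4,0.5],[0,-0.8,0,0],[0,-0.4,0,0],[0,0,0,0],[0,3.8,0,0],[0,3.8,0,0],[0,0,0,0],[0,0,0,0]]]}}

```text
t: 14.23
ee_pos: [0.4919, -0.0505, 0.0871]
orientation: [0.012, -0.027, 0.71, -0.704]
wrist_force: [0.3, -0.0, -1.6]
width: 0.0317
```

Run:
```python
from h import *
rel(jig2w([-.167,0,.1]),.0665+np.pi/2)
```

```text
t 14.23 pos [ 0.4919 -0.0505  0.0871] w 0.0317 F [ 0.34 -0.   -1.57] tilt [-0.0219  0.0082 -0.9997] x [-0.998 -0.056  0.021] z [ 0.056 -0.998 -0.009]
tool-move cm [ 0.12 -1.29 -0.49]
turn about y deg options [np.float64(179.39), np.float64(-0.61)] q6 1.167520975641495
```

>>> {"method": "step_arm", "body": {"moves": [[[0,-0.6,-0.3,-0.3],[0,-0.6,-0.2,-0.3],[0,-0.6,0,0],[0,-0.6,0,0],[0,-0.6,0,0],[0,-0.6,0,0],[0,-0.6,0,0],[0,-0.6,0,0],[0,-0.6,0,0],[0,-0.6,0,0],[0,-0.3,0,0],[0,0,0,0],[0,0,0,0],[0,4,0,0],[0,3,0,0],[0,0,0,0],[0,0,0,0]]]}}

```text
t: 15.65
ee_pos: [0.498, -0.0467, 0.0962]
orientation: [0.022, -0.026, 0.708, -0.706]
wrist_force: [-0.0, -0.4, -2.2]
width: 0.0315
```

Run:
```python
from h import *
rel(jig2w([-.167,0,.1]),.0665+np.pi/2)
```

```text
t 15.65 pos [ 0.498  -0.0467  0.0962] w 0.0315 F [-0.02 -0.39 -2.24] tilt [-0.0061  0.0027 -1.    ] x [-0.998 -0.068  0.006] z [ 0.068 -0.998 -0.003]
tool-move cm [ 0.73 -0.38 -0.14]
turn about y deg options [np.float64(-179.9), np.float64(0.1)] q6 1.166475731784331
```

>>> {"method": "step_arm", "body": {"moves": [[[0.3,0.5,-0.1,0],[0.4,0.8,0,0],[0,0.8,0,0],[0,0.8,0,0],[0,0.8,0,0],[0,0.5,0,0],[0,0.3,0,0],[0,0,0,0]]]}}

```text
t: 16.32
ee_pos: [0.493, -0.047, 0.0518]
orientation: [0.024, -0.024, 0.707, -0.707]
wrist_force: [-0.5, 0.3, -2.5]
width: 0.0317
```

Run:
```python
from h import *
rel(jig2w([-.167,0,.037]),.0665+np.pi/2)
a,_=snap('top','t3');b,_=snap('side','s3')
cv2.imwrite('pics/d3.png',np.hstack([cv2.resize(a[95:215,195:295],(400,480),interpolation=2),cv2.resize(b[160:260,130:297],(400,240)[:2],interpolation=2).repeat(2,0)])[:,:,::-1])
cv2.imwrite('pics/d4.png',cv2.resize(b[150:260,135:295],(800,550),interpolation=2)[:,:,::-1])
```

```text
t 16.32 pos [ 0.493  -0.047   0.0518] w 0.0317 F [-0.52  0.29 -2.5 ] tilt [ 2.e-04  5.e-04 -1.e+00] x [-0.998 -0.068 -0.   ] z [ 0.068 -0.998 -0.001]
tool-move cm [ 0.22  1.48 -0.14]
turn about y deg options [np.float64(-179.9), np.float64(0.1)] q6 1.162204948031354
```

View pics/d3.png

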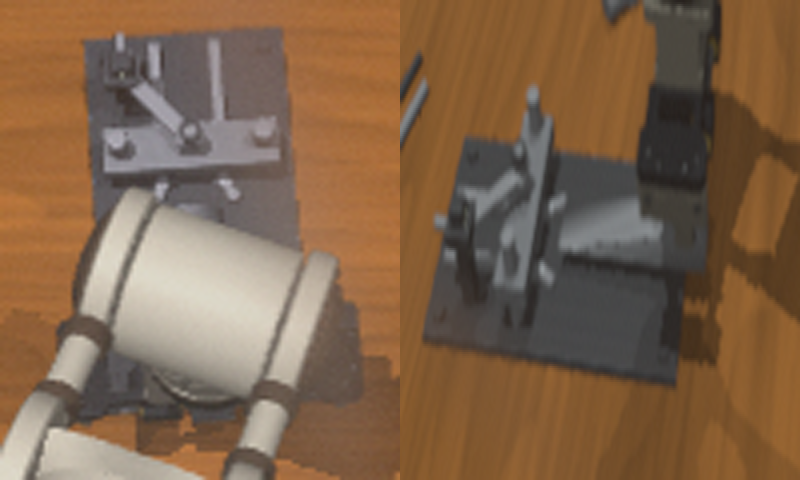

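View pics/d4.png

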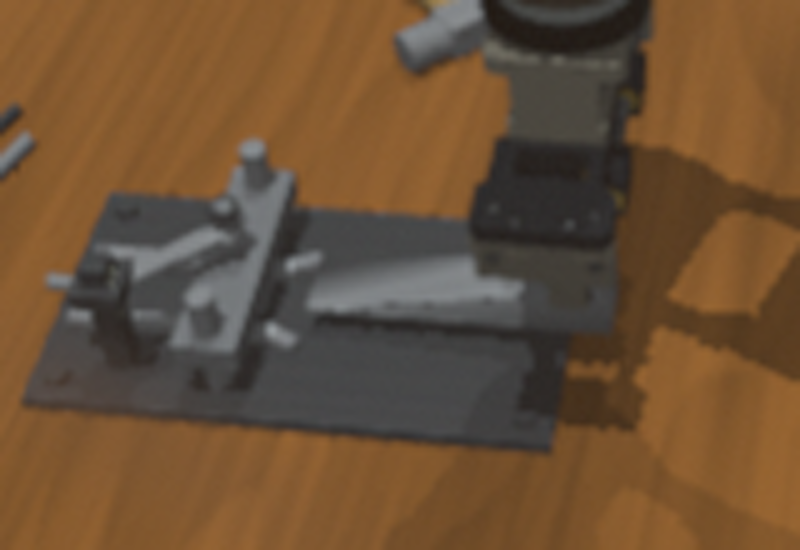

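Run:
```python
from fit import *
for n,f,(x0,x1,y0,y1) in [('top','t3',(205,285,95,215)),('side','s3',(160,270,180,240))]:
    a=cv2.imread(f'pics/{f}.png'); k=7 if n=='side' else 5; c=cv2.resize(a[y0:y1,x0:x1],None,fx=k,fy=k,interpolation=2)
    P=lambda X:((proj(n,X)-[x0-.5,y0-.5])*k-.5).round().astype(np.int32)
    s=get_state();R=toolR(s); g=s['ee_pos']; yaw=np.arctan2(-R[1,0],-R[0,0]); tip=g[:2]+.143*np.array([np.cos(yaw),np.sin(yaw)])
    for q in place(W,[*tip,yaw],g[2]-.029): cv2.polylines(c,[cv2.convexHull(P(q))],True,(0,255,0),1)
    cv2.imwrite(f'pics/e_{n}.png',c)
c=cv2.imread('pics/e_top.png');d=cv2.imread('pics/e_side.png')
cv2.imwrite('pics/e_top.png',c[100:400])
```

```text
(no output)
```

View pics/e_top.png

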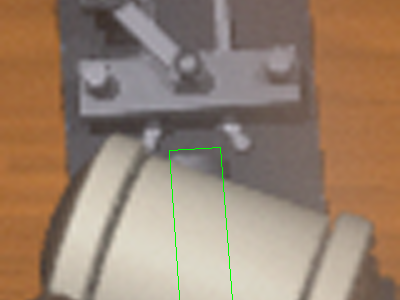

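View pics/e_side.png

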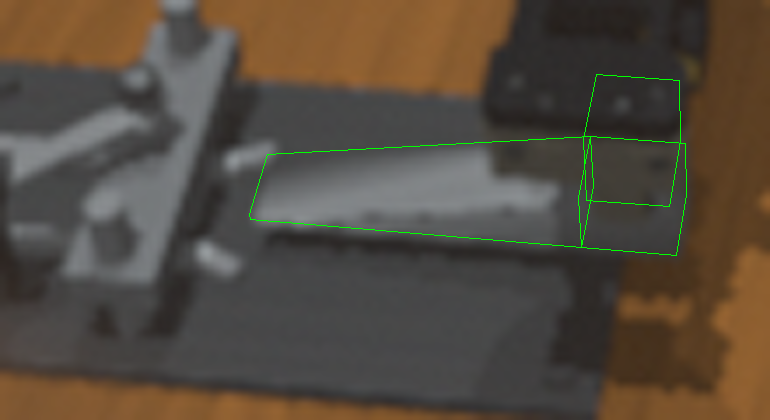

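>>> {"method": "step_arm", "body": {"moves": [[[0,0.4,-0.1,0],[0,0.4,0,0],[0,0.3,0,0],[0,0.2,0,0]]]}}

```text
t: 16.75
ee_pos: [0.495, -0.0465, 0.04]
orientation: [-0.026, 0.023, -0.706, 0.707]
wrist_force: [-0.0, -0.4, -3.1]
width: 0.0318
```

>>> {"method": "step_arm", "body": {"moves": [[[0,0.2,0,0]]]}}

```text
t: 16.83
ee_pos: [0.495, -0.0465, 0.0377]
orientation: [-0.026, 0.023, -0.706, 0.707]
wrist_force: [-0.5, -0.0, -3.6]
width: 0.0316
```

Run:
```python
from h import *
rel(jig2w([-.167,0,.037]),.0665+np.pi/2)
```

```text
t 16.83 pos [ 0.495  -0.0465  0.0377] w 0.0316 F [-0.49 -0.04 -3.58] tilt [ 0.0047 -0.001  -1.    ] x [-0.998 -0.068 -0.005] z [ 0.068 -0.998  0.001]
tool-move cm [ 0.43  0.07 -0.1 ]
turn about y deg options [np.float64(-179.89), np.float64(0.11)] q6 1.1643273383300892
```

>>> {"method": "step_arm", "body": {"moves": [[[0,0.1,0,0],[0,0.1,0,0]]]}}

```text
t: 17.0
ee_pos: [0.496, -0.0468, 0.037]
orientation: [-0.026, 0.022, -0.706, 0.707]
wrist_force: [-3.6, 0.6, 8.9]
width: 0.0313
```

>>> {"method": "step_arm", "body": {"moves": [[[0,0.1,0,0]]]}}

```text
t: 17.08
ee_pos: [0.4969, -0.047, 0.037]
orientation: [-0.027, 0.022, -0.706, 0.707]
wrist_force: [-3.4, 1.2, 4.8]
width: 0.0316
```

>>> {"method": "step_arm", "body": {"moves": [[[0,0,0,0],[0,0,0,0],[0,0,0,0]]], "claw": 0.55}}

```text
t: 17.33
ee_pos: [0.4986, -0.0477, 0.0382]
orientation: [-0.028, 0.02, -0.705, 0.708]
wrist_force: [0.9, 0.5, -0.5]
width: 0.0419
```

>>> {"method": "step_arm", "body": {"moves": [[[0,0,0,0],[0,0,0,0],[0,0,0,0]]], "claw": 1, "force": 25}}

```text
t: 17.58
ee_pos: [0.4989, -0.0477, 0.0384]
orientation: [-0.028, 0.02, -0.705, 0.708]
wrist_force: [-1.2, -0.6, 0.8]
width: 0.0321
```

Run:
```python
from h import *
rel(jig2w([-.167,0,.037]),.0665+np.pi/2)
```

```text
t 17.58 pos [ 0.4989 -0.0477  0.0384] w 0.0321 F [-1.21 -0.64  0.84] tilt [ 0.0119 -0.0033 -0.9999] x [-0.998 -0.069 -0.012] z [ 0.069 -0.998  0.004]
tool-move cm [ 0.81  0.13 -0.25]
turn about y deg options [np.float64(-179.88), np.float64(0.12)] q6 1.1641419161613715
```

>>> {"method": "step_arm", "body": {"moves": [[[-0.3,0,-0.1,0],[-0.3,0.01,-0.1,0],[-0.3,0,0,0],[-0.3,0.01,0,0],[-0.3,0,0,0],[-0.3,0.01,0,0]]]}}

```text
t: 18.08
ee_pos: [0.5177, -0.0442, 0.0384]
orientation: [-0.028, 0.021, -0.705, 0.708]
wrist_force: [-2.4, -0.0, 2.4]
width: 0.032
```

Run:
```python
from h import *
rel(jig2w([-.103,0,.037]),.0665+np.pi/2)
a,_=snap('top','t4');b,_=snap('side','s4')
cv2.imwrite('pics/d5.png',np.hstack([cv2.resize(a[110:170,205:275],(400,343),interpolation=2),cv2.resize(b[170:240,150:232],(400,343)[:2],interpolation=2)])[:,:,::-1])
```

```text
t 18.08 pos [ 0.5177 -0.0442  0.0384] w 0.032 F [-2.38 -0.03  2.4 ] tilt [ 0.0103 -0.0033 -0.9999] x [-0.998 -0.069 -0.01 ] z [ 0.069 -0.998  0.004]
tool-move cm [-3.69  0.17 -0.01]
turn about y deg options [np.float64(-179.88), np.float64(0.12)] q6 1.1839778190268795
```

View pics/d5.png

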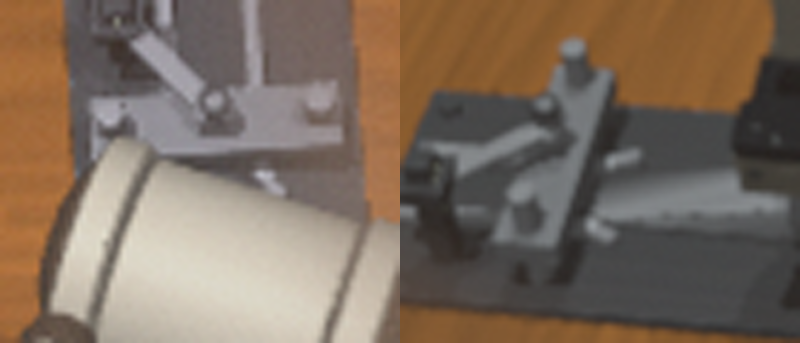

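>>> {"method": "step_arm", "body": {"moves": [[[-0.3,0,0,0],[-0.3,0.01,0,0],[-0.3,0,0,0],[-0.3,0.01,0,0],[-0.3,0,0,0],[-0.3,0.01,0,0]]]}}

```text
t: 18.68
ee_pos: [0.5372, -0.0429, 0.0384]
orientation: [-0.028, 0.021, -0.705, 0.708]
wrist_force: [-2.0, -0.4, 3.8]
width: 0.0314
```

>>> {"method": "step_arm", "body": {"moves": [[[-0.3,0,0,0],[-0.3,0.01,0,0],[-0.3,0,0,0],[-0.3,0.01,0,0]]]}}

```text
t: 19.02
ee_pos: [0.5506, -0.042, 0.0384]
orientation: [-0.028, 0.021, -0.705, 0.708]
wrist_force: [-3.1, 0.2, 4.0]
width: 0.0316
```

Run:
```python
from h import *
rel(jig2w([-.103,0,.037]),.0665+np.pi/2)
```

```text
t 19.02 pos [ 0.5506 -0.042   0.0384] w 0.0316 F [-3.14  0.18  3.99] tilt [ 0.0105 -0.0034 -0.9999] x [-0.998 -0.069 -0.01 ] z [ 0.069 -0.998  0.004]
tool-move cm [-0.39  0.14 -0.02]
turn about y deg options [np.float64(-179.88), np.float64(0.12)] q6 1.2073960697642452
```

>>> {"method": "step_arm", "body": {"moves": [[[-0.3,0,0,0],[-0.3,0,0,0],[-0.3,0,0,0],[-0.3,0,0,0]]]}}

```text
t: 19.35
ee_pos: [0.5623, -0.041, 0.0384]
orientation: [-0.026, 0.022, -0.706, 0.708]
wrist_force: [-6.0, 0.3, 6.2]
width: 0.0322
```

>>> {"method": "step_arm", "body": {"moves": [[[-0.3,0,0,0],[-0.2,0,0,0],[0,0,0,0]]]}}

```text
t: 19.6
ee_pos: [0.5663, -0.0406, 0.0384]
orientation: [-0.025, 0.024, -0.706, 0.708]
wrist_force: [-2.0, 0.3, 1.5]
width: 0.0318
```

Run:
```python
from h import *
rel(jig2w([-.083,0,.037]),.0665+np.pi/2)
b,d=snap('side','s5'); a,d2=snap('top','t5')
cv2.imwrite('pics/d6.png',cv2.resize(b[175:235,145:235],(800,533),interpolation=2)[:,:,::-1])
```

```text
t 19.6 pos [ 0.5663 -0.0406  0.0384] w 0.0318 F [-2.05  0.29  1.5 ] tilt [ 0.0011 -0.0027 -1.    ] x [-0.998 -0.069 -0.001] z [ 0.069 -0.998  0.003]
tool-move cm [-0.82  0.14  0.02]
turn about y deg options [np.float64(-179.85), np.float64(0.15)] q6 1.2199099393289587
```

View pics/d6.png

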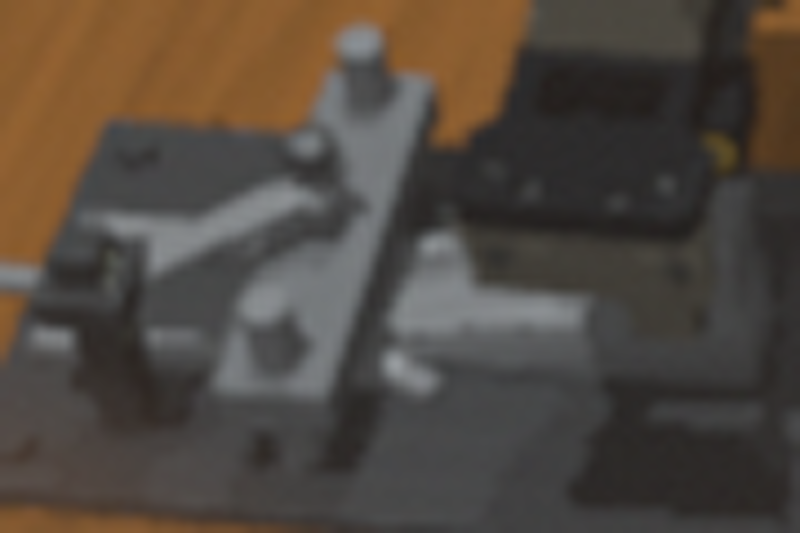

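>>> {"method": "step_arm", "body": {"moves": [[[-0.15,0,0,0],[-0.15,0,0,0],[-0.15,0,0,0]]]}}

```text
t: 19.95
ee_pos: [0.5688, -0.0403, 0.0383]
orientation: [-0.023, 0.026, -0.706, 0.708]
wrist_force: [-6.9, -0.3, 5.6]
width: 0.0316
```

>>> {"method": "step_arm", "body": {"moves": [[[-0.15,0,0,0],[-0.15,0,0,0]]]}}

```text
t: 20.12
ee_pos: [0.5703, -0.0401, 0.0383]
orientation: [-0.022, 0.027, -0.706, 0.707]
wrist_force: [-5.0, -0.6, 5.7]
width: 0.0317
```

Run:
```python
from h import *
rel(jig2w([-.083,0,.037]),.0665+np.pi/2)
for n,f in [('top','t5'),('side','s5'),('top','t0' if 0 else 'top0'),('side','side0')]:
    d=np.load(f'pics/{f}.npy'); P=cloud(n,d)[d>0]; c,s=np.cos(.0665),np.sin(.0665)
    q=P-[.6573,-.0347,0]; x=c*q[:,0]+s*q[:,1]; y=-s*q[:,0]+c*q[:,1]; z=P[:,2]
    m=(x>3e-3)&(x<27e-3)&(y<-18e-3)&(y>-40e-3)&(z>.03)
    # finger from (15,0) to (68,45): mid portion
    t=(x-.015)*.762+y*.647; l=-(x-.015)*.647+y*.762
    f_=(t>.022)&(t<.042)&(np.abs(l)<.003)&(z>.04)
    print(n,f,'rest top',np.median(z[m]),m.sum(),'finger top',np.median(z[f_]),f_.sum())
```

```text
t 20.12 pos [ 0.5703 -0.0401  0.0383] w 0.0317 F [-4.99 -0.58  5.66] tilt [-0.0074 -0.0024 -1.    ] x [-0.998 -0.069  0.008] z [ 0.069 -0.998  0.002]
tool-move cm [-0.42  0.13  0.04]
turn about y deg options [np.float64(-179.83), np.float64(0.17)] q6 1.2247941014633974
top t5 rest top nan 0 finger top nan 0
side s5 rest top 0.049389262383367126 37 finger top 0.06746518756315689 13
top top0 rest top 0.04835022026304544 61 finger top 0.06843688173074489 15
side side0 rest top 0.047439386331438 35 finger top 0.0676586868968149 11
  return _methods._mean(a, axis=axis, dtype=dtype,
  ret = ret.dtype.type(ret / rcount)
```

>>> {"method": "step_arm", "body": {"moves": [[[0,0,0,0],[0,0,0,0],[0,0,0,0],[0,-0.5,0,0],[0,-0.9,0,0],[0,-0.9,0,0],[0,-0.9,0,0],[0,-0.9,0,0],[0,-0.8,0,0],[0,-0.3,0,0],[0,0,0,0]]], "claw": 0.45}}

```text
t: 21.03
ee_pos: [0.5728, -0.04, 0.097]
orientation: [-0.024, 0.025, -0.706, 0.708]
wrist_force: [-0.2, -0.4, -0.3]
width: 0.0504
```

Run:
```python
from h import *
g=np.array([.5703,-.0401]); u=np.array([np.cos(.067),np.sin(.067)])
rel([*(g-.040*u),.085],.0665+np.pi/2)
b,d=snap('side','s6')
cv2.imwrite('pics/d7.png',cv2.resize(b[165:245,145:265],(800,533),interpolation=2)[:,:,::-1])
from fit import *
# wedge from side: fit x only near
def f(p): pass
```

```text
t 21.03 pos [ 0.5728 -0.04    0.097 ] w 0.0504 F [-0.23 -0.37 -0.28] tilt [-0.0011 -0.0033 -1.    ] x [-0.998 -0.069  0.001] z [ 0.069 -0.998  0.003]
tool-move cm [ 4.24  1.2  -0.02]
turn about y deg options [np.float64(-179.83), np.float64(0.17)] q6 1.2247406077223797
```

View pics/d7.png

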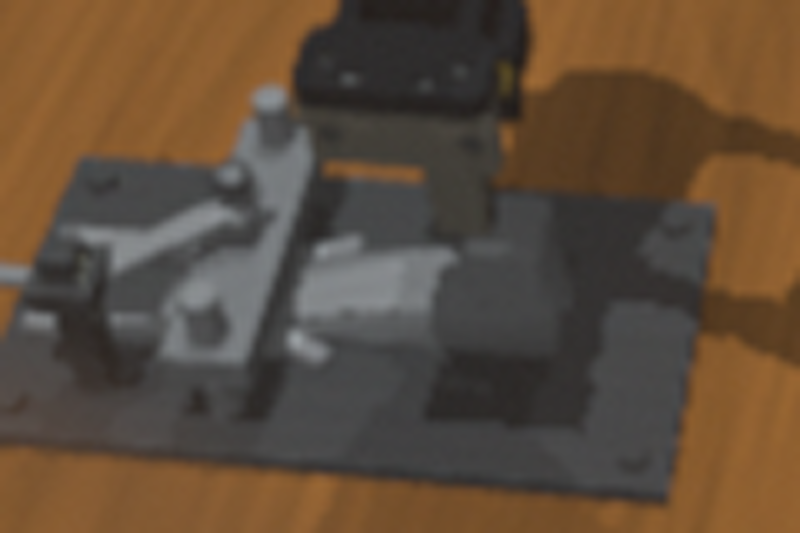

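Run:
```python
from h import *
c,s=np.cos(.0665),np.sin(.0665)
for p in [[228.5,217.2],[228.0,217.5]]:
    q=onplane('side',p,.008)[0]-[.6573,-.0347,0]; print(c*q[0]+s*q[1],-s*q[0]+c*q[1])
```

```text
-0.10821340430556622 0.012588138847744922
-0.107088791628521 0.013738115642144126
```

>>> {"method": "step_arm", "body": {"moves": [[[0.4,0,0,0],[0.8,0,0,0],[0.8,0,0,0],[0.8,0,0,0],[0.8,0,0,0],[0.6,0,0,0],[0.3,0,0,0],[0,0,0,0]]], "claw": 1}}

```text
t: 21.75
ee_pos: [0.5191, -0.0425, 0.093]
orientation: [-0.021, 0.028, -0.706, 0.707]
wrist_force: [-0.2, -0.5, 0.9]
width: 0.0004
```

Run:
```python
from h import *
g=np.array([.5703,-.0401]); u=np.array([np.cos(.067),np.sin(.067)])
rel([*(g-.043*u),.022],.0665+np.pi/2)
```

```text
t 21.75 pos [ 0.5191 -0.0425  0.093 ] w 0.0004 F [-0.22 -0.45  0.88] tilt [-0.0091 -0.0011 -1.    ] x [-0.998 -0.069  0.009] z [ 0.069 -0.998  0.   ]
tool-move cm [-0.88  7.09  0.1 ]
turn about y deg options [np.float64(-179.84), np.float64(0.16)] q6 1.1918379562735544
```

>>> {"method": "step_arm", "body": {"moves": [[[-0.2,0.5,0.1,0],[-0.2,0.9,0,0],[0,0.9,0,0],[0,0.9,0,0],[0,0.9,0,0],[0,0.9,0,0],[0,0.7,0,0],[0,0.4,0,0],[0,0.2,0,0],[0,0,0,0]]]}}

```text
t: 22.58
ee_pos: [0.5221, -0.0429, 0.0207]
orientation: [0.02, -0.029, 0.707, -0.706]
wrist_force: [0.2, -0.1, 0.2]
width: 0.0006
```

Run:
```python
from h import *
g=np.array([.5703,-.0401]); u=np.array([np.cos(.067),np.sin(.067)])
rel([*(g-.027*u),.022],.0665+np.pi/2)
```

```text
t 22.58 pos [ 0.5221 -0.0429  0.0207] w 0.0006 F [ 0.21 -0.12  0.18] tilt [-1.240e-02  1.000e-04 -9.999e-01] x [-0.998 -0.069  0.012] z [ 0.069 -0.998 -0.001]
tool-move cm [-2.12 -0.15  0.05]
turn about y deg options [np.float64(-179.84), np.float64(0.16)] q6 1.1932472141243682
```

>>> {"method": "step_arm", "body": {"moves": [[[-0.3,-0.05,0,0],[-0.3,-0.05,0,0],[-0.3,0,0,0],[-0.2,0,0,0],[-0.2,0,0,0]]]}}

```text
t: 23.0
ee_pos: [0.5377, -0.0423, 0.0233]
orientation: [-0.021, 0.028, -0.707, 0.707]
wrist_force: [0.2, 0.2, -0.0]
width: 0.0002
```

>>> {"method": "step_arm", "body": {"moves": [[[-0.2,0,0,0],[-0.2,0,0,0],[-0.2,0,0,0]]]}}

```text
t: 23.25
ee_pos: [0.5418, -0.0417, 0.023]
orientation: [-0.019, 0.03, -0.707, 0.707]
wrist_force: [-4.3, -1.4, 2.2]
width: 0.0006
```

>>> {"method": "step_arm", "body": {"moves": [[[-0.2,0,0,0],[-0.2,0,0,0]]]}}

```text
t: 23.42
ee_pos: [0.5445, -0.0412, 0.0223]
orientation: [0.018, -0.032, 0.707, -0.706]
wrist_force: [-4.6, -0.9, 1.6]
width: 0.0005
```

>>> {"method": "step_arm", "body": {"moves": [[[-0.2,-0.02,0,0],[-0.2,-0.02,0,0],[-0.2,-0.02,0,0]]]}}

```text
t: 23.67
ee_pos: [0.5499, -0.0406, 0.0223]
orientation: [0.017, -0.033, 0.707, -0.706]
wrist_force: [-3.9, 0.5, 1.7]
width: 0.0002
```

>>> {"method": "step_arm", "body": {"moves": [[[-0.2,-0.02,0,0],[-0.2,-0.02,0,0]]]}}

```text
t: 23.83
ee_pos: [0.5541, -0.0402, 0.0223]
orientation: [0.017, -0.033, 0.707, -0.706]
wrist_force: [-4.1, -0.3, 1.6]
width: 0.0008
```

Run:
```python
from h import *
g=np.array([.5703,-.0401]); u=np.array([np.cos(.067),np.sin(.067)])
rel([*(g-.027*u),.022],.0665+np.pi/2)
b,d=snap('side','s7')
cv2.imwrite('pics/d8.png',cv2.resize(b[165:245,145:265],(800,533),interpolation=2)[:,:,::-1])
```

```text
t 23.83 pos [ 0.5541 -0.0402  0.0223] w 0.0008 F [-4.13 -0.3   1.63] tilt [-2.280e-02  5.000e-04 -9.997e-01] x [-0.997 -0.07   0.023] z [ 0.07  -0.998 -0.002]
tool-move cm [1.08 0.05 0.1 ]
turn about y deg options [np.float64(-179.78), np.float64(0.22)] q6 1.2176329543724789
```

View pics/d8.png

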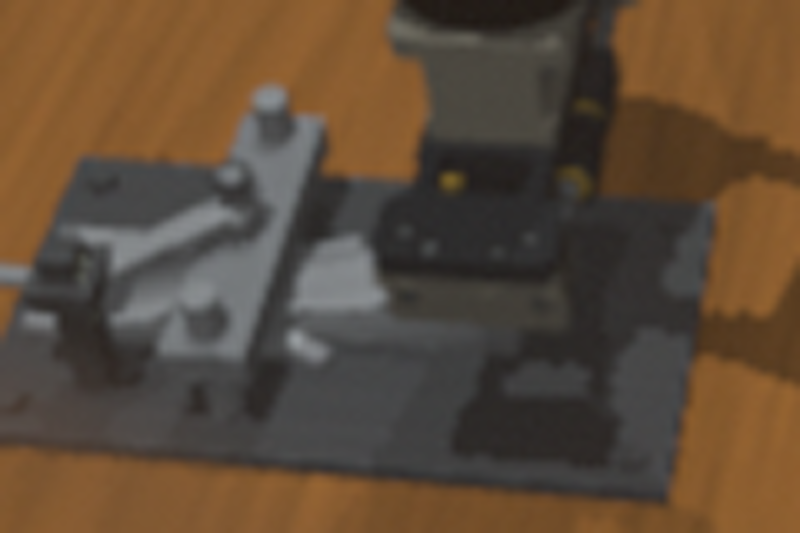

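>>> {"method": "step_arm", "body": {"moves": [[[-0.12,-0.01,0,0],[-0.12,-0.01,0,0],[-0.12,-0.01,0,0]]]}}

```text
t: 24.13
ee_pos: [0.5582, -0.0398, 0.0223]
orientation: [0.017, -0.033, 0.707, -0.706]
wrist_force: [-4.6, 0.2, 0.3]
width: 0.0004
```

>>> {"method": "step_arm", "body": {"moves": [[[-0.1,-0.01,0,0],[-0.1,-0.01,0,0]]]}}

```text
t: 24.3
ee_pos: [0.5603, -0.0396, 0.0223]
orientation: [0.017, -0.033, 0.707, -0.706]
wrist_force: [-4.5, -0.5, 0.1]
width: 0.0008
```

>>> {"method": "step_arm", "body": {"moves": [[[-0.1,-0.01,0,0],[-0.1,-0.01,0,0]]]}}

```text
t: 24.47
ee_pos: [0.5624, -0.0394, 0.0223]
orientation: [0.017, -0.033, 0.707, -0.706]
wrist_force: [-3.6, -0.0, -0.1]
width: 0.0003
```

>>> {"method": "step_arm", "body": {"moves": [[[-0.1,-0.01,0,0],[-0.1,-0.01,0,0]]]}}

```text
t: 24.63
ee_pos: [0.5645, -0.0392, 0.0223]
orientation: [0.017, -0.033, 0.707, -0.706]
wrist_force: [-3.5, -0.5, 0.1]
width: 0.0005
```

>>> {"method": "step_arm", "body": {"moves": [[[-0.1,-0.01,0,0],[-0.1,-0.01,0,0]]]}}

```text
t: 24.8
ee_pos: [0.5666, -0.039, 0.0223]
orientation: [0.017, -0.033, 0.707, -0.706]
wrist_force: [-4.1, -0.3, -1.2]
width: 0.0007
```

>>> {"method": "step_arm", "body": {"moves": [[[-0.1,-0.01,0,0]]]}}

```text
t: 24.88
ee_pos: [0.5677, -0.0389, 0.0223]
orientation: [0.016, -0.033, 0.707, -0.706]
wrist_force: [-4.4, -0.7, -0.7]
width: 0.0005
```

>>> {"method": "step_arm", "body": {"moves": [[[-0.1,-0.01,0,0],[-0.1,-0.01,0,0]]]}}

```text
t: 25.05
ee_pos: [0.5698, -0.0387, 0.0224]
orientation: [0.016, -0.033, 0.707, -0.706]
wrist_force: [-4.1, -0.0, -1.1]
width: 0.0002
```

>>> {"method": "step_arm", "body": {"moves": [[[-0.1,-0.01,0,0]]]}}

```text
t: 25.13
ee_pos: [0.5709, -0.0386, 0.0223]
orientation: [0.016, -0.033, 0.707, -0.706]
wrist_force: [-4.1, 0.7, -0.8]
width: 0.0004
```

Run:
```python
from h import *
rel(jig2w([-.1,0,.022]),.0665+np.pi/2)
b,d=snap('side','s8')
cv2.imwrite('pics/d9.png',cv2.resize(b[170:230,145:235],(800,533),interpolation=2)[:,:,::-1])
P=cloud('side',d)[d>0]; c,s=np.cos(.0665),np.sin(.0665)
q=P-[.6573,-.0347,0]; x=c*q[:,0]+s*q[:,1]; y=-s*q[:,0]+c*q[:,1]; z=P[:,2]
m=(x>3e-3)&(x<27e-3)&(y<-18e-3)&(y>-40e-3)&(z>.03); print(np.median(z[m]))
```

```text
t 25.13 pos [ 0.5709 -0.0386  0.0223] w 0.0004 F [-4.07  0.68 -0.79] tilt [-0.0238  0.0013 -0.9997] x [-0.997 -0.07   0.024] z [ 0.07  -0.998 -0.003]
tool-move cm [1.35 0.06 0.18]
turn about y deg options [np.float64(-179.78), np.float64(0.22)] q6 1.2280565414318159
0.05669305401624784
```

View pics/d9.png

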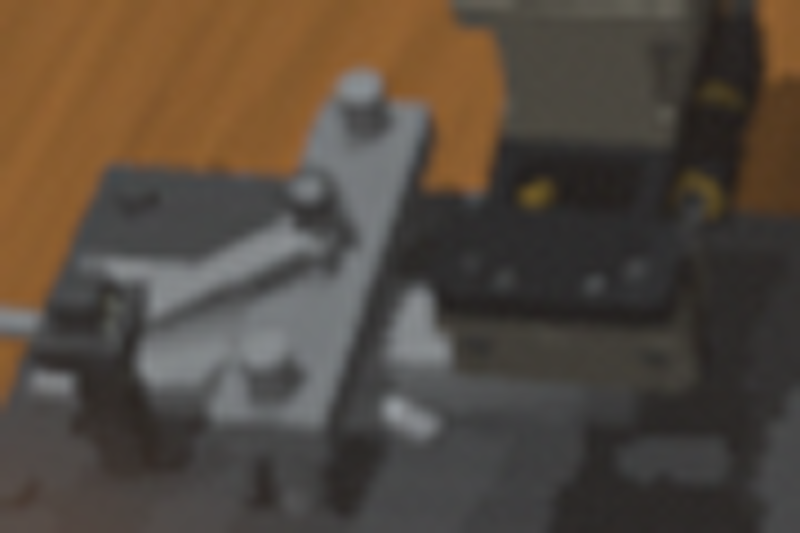

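>>> {"method": "step_arm", "body": {"moves": [[[-0.1,-0.01,0,0]]]}}

```text
t: 25.27
ee_pos: [0.572, -0.0385, 0.0224]
orientation: [0.016, -0.033, 0.707, -0.706]
wrist_force: [-2.9, 0.1, -1.4]
width: 0.0004
```

>>> {"method": "step_arm", "body": {"moves": [[[-0.1,-0.01,0,0]]]}}

```text
t: 25.35
ee_pos: [0.5731, -0.0384, 0.0224]
orientation: [0.016, -0.033, 0.707, -0.706]
wrist_force: [-3.5, 0.1, -1.0]
width: 0.0004
```

>>> {"method": "step_arm", "body": {"moves": [[[-0.1,-0.01,0,0]]]}}

```text
t: 25.43
ee_pos: [0.5741, -0.0382, 0.0224]
orientation: [0.016, -0.033, 0.707, -0.706]
wrist_force: [-3.8, 0.1, -1.5]
width: 0.0006
```

>>> {"method": "step_arm", "body": {"moves": [[[-0.1,-0.01,0,0]]]}}

```text
t: 25.52
ee_pos: [0.5752, -0.0382, 0.0224]
orientation: [0.016, -0.033, 0.707, -0.706]
wrist_force: [-3.0, -1.0, -1.0]
width: 0.0001
```

>>> {"method": "step_arm", "body": {"moves": [[[-0.1,-0.01,0,0]]]}}

```text
t: 25.6
ee_pos: [0.5762, -0.0381, 0.0224]
orientation: [0.016, -0.033, 0.707, -0.706]
wrist_force: [-3.1, -0.2, -1.7]
width: 0.0009
```

>>> {"method": "step_arm", "body": {"moves": [[[-0.1,-0.01,0,0]]]}}

```text
t: 25.68
ee_pos: [0.5773, -0.0379, 0.0224]
orientation: [0.016, -0.033, 0.707, -0.706]
wrist_force: [-3.4, 0.5, -1.8]
width: 0.0002
```

>>> {"method": "step_arm", "body": {"moves": [[[-0.1,-0.01,0,0]]]}}

```text
t: 25.77
ee_pos: [0.5784, -0.0379, 0.0224]
orientation: [0.016, -0.033, 0.707, -0.706]
wrist_force: [-2.9, -1.9, -2.3]
width: 0.0006
```

>>> {"method": "step_arm", "body": {"moves": [[[-0.1,-0.01,0,0]]]}}

```text
t: 25.85
ee_pos: [0.5794, -0.0378, 0.0224]
orientation: [0.016, -0.033, 0.708, -0.706]
wrist_force: [-2.6, -0.8, -1.0]
width: 0.0004
```

Run:
```python
from h import *
b,d=snap('side','s9')
cv2.imwrite('pics/d10.png',cv2.resize(b[170:230,145:235],(800,533),interpolation=2)[:,:,::-1])
P=cloud('side',d)[d>0]; c,s=np.cos(.0665),np.sin(.0665)
q=P-[.6573,-.0347,0]; x=c*q[:,0]+s*q[:,1]; y=-s*q[:,0]+c*q[:,1]; z=P[:,2]
m=(x>3e-3)&(x<27e-3)&(y<-18e-3)&(y>-40e-3)&(z>.03); print(np.median(z[m]))
```

```text
0.05835928743795884
```

View pics/d10.png

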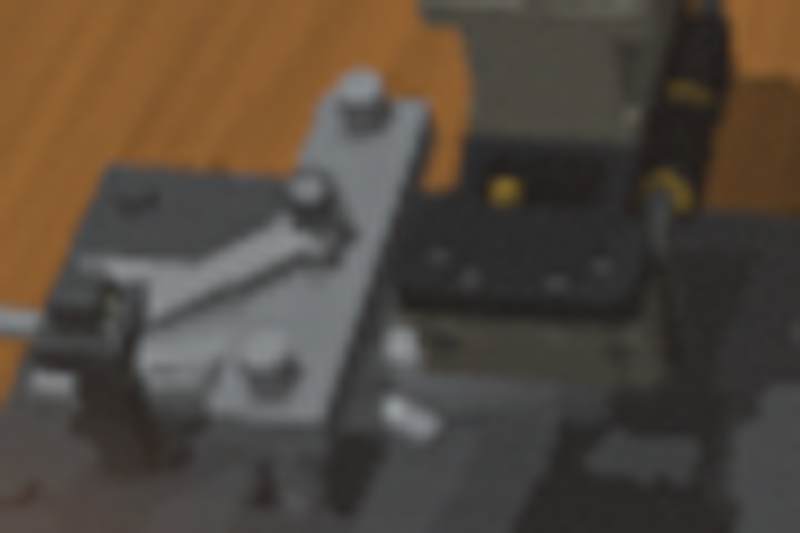

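>>> {"method": "step_arm", "body": {"moves": [[[-0.1,-0.01,0,0]]]}}

```text
t: 25.98
ee_pos: [0.5807, -0.0376, 0.0226]
orientation: [0.016, -0.033, 0.708, -0.706]
wrist_force: [-4.2, 0.4, -1.3]
width: 0.0003
```

>>> {"method": "step_arm", "body": {"moves": [[[-0.1,-0.01,0,0]]]}}

```text
t: 26.07
ee_pos: [0.5818, -0.0376, 0.0227]
orientation: [0.016, -0.033, 0.708, -0.706]
wrist_force: [-3.3, -0.5, -1.7]
width: 0.0006
```

>>> {"method": "step_arm", "body": {"moves": [[[-0.1,-0.01,0,0]]]}}

```text
t: 26.15
ee_pos: [0.5828, -0.0375, 0.0228]
orientation: [0.016, -0.033, 0.708, -0.706]
wrist_force: [-3.9, -1.4, -1.8]
width: 0.0005
```

>>> {"method": "step_arm", "body": {"moves": [[[-0.1,-0.01,0,0]]]}}

```text
t: 26.23
ee_pos: [0.5839, -0.0374, 0.0228]
orientation: [0.016, -0.033, 0.708, -0.706]
wrist_force: [-3.5, 1.1, -2.1]
width: 0.0003
```

>>> {"method": "step_arm", "body": {"moves": [[[-0.1,-0.01,0,0]]]}}

```text
t: 26.32
ee_pos: [0.5849, -0.0373, 0.0229]
orientation: [0.016, -0.033, 0.708, -0.706]
wrist_force: [-6.1, -0.6, -1.3]
width: 0.0008
```

>>> {"method": "step_arm", "body": {"moves": [[[-0.05,0,0,0]]]}}

```text
t: 26.4
ee_pos: [0.585, -0.0373, 0.0228]
orientation: [0.016, -0.034, 0.708, -0.706]
wrist_force: [-6.5, -0.5, 1.9]
width: 0.0004
```

>>> {"method": "step_arm", "body": {"moves": [[[-0.05,0,0,0]]]}}

```text
t: 26.48
ee_pos: [0.5849, -0.0373, 0.0228]
orientation: [0.015, -0.035, 0.708, -0.706]
wrist_force: [-6.0, -0.0, 1.7]
width: 0.0006
```

>>> {"method": "step_arm", "body": {"moves": [[[-0.1,0,0,0]]]}}

```text
t: 26.57
ee_pos: [0.585, -0.0373, 0.0229]
orientation: [0.014, -0.036, 0.708, -0.706]
wrist_force: [-7.8, -0.8, 2.4]
width: 0.0006
```

Run:
```python
from h import *
rel(jig2w([-.1,0,.022]),.0665+np.pi/2)
```

```text
t 26.57 pos [ 0.585  -0.0373  0.0229] w 0.0006 F [-7.85 -0.83  2.37] tilt [-0.0303  0.0016 -0.9995] x [-0.997 -0.071  0.03 ] z [ 0.071 -0.997 -0.004]
tool-move cm [2.76 0.17 0.21]
turn about y deg options [np.float64(-179.75), np.float64(0.25)] q6 1.237528981535157
```

>>> {"method": "step_arm", "body": {"moves": [[[-0.15,0,0,0]]]}}

```text
t: 26.65
ee_pos: [0.5851, -0.0373, 0.0229]
orientation: [0.013, -0.037, 0.708, -0.706]
wrist_force: [-10.4, -0.5, 4.8]
width: 0.0007
```

Run:
```python
from h import *
rel(jig2w([-.1,0,.022]),.0665+np.pi/2)
```

```text
t 26.65 pos [ 0.5851 -0.0373  0.0229] w 0.0007 F [-10.37  -0.45   4.82] tilt [-0.0341  0.0015 -0.9994] x [-0.997 -0.071  0.034] z [ 0.071 -0.997 -0.004]
tool-move cm [2.77 0.18 0.21]
turn about y deg options [np.float64(-179.73), np.float64(0.27)] q6 1.238424273120491
```

>>> {"method": "step_arm", "body": {"moves": [[[-0.17,0,0,0]]]}}

```text
t: 26.73
ee_pos: [0.5851, -0.0373, 0.0229]
orientation: [0.012, -0.039, 0.707, -0.706]
wrist_force: [-11.2, -1.6, 5.7]
width: 0.0007
```

Run:
```python
from h import *
rel(jig2w([-.1,0,.022]),.0665+np.pi/2)
```

```text
t 26.73 pos [ 0.5851 -0.0373  0.0229] w 0.0007 F [-11.16  -1.64   5.71] tilt [-0.0387  0.0014 -0.9992] x [-0.997 -0.072  0.039] z [ 0.071 -0.997 -0.004]
tool-move cm [2.77 0.19 0.21]
turn about y deg options [np.float64(-179.7), np.float64(0.3)] q6 1.2394411304877246
```

>>> {"method": "step_arm", "body": {"moves": [[[-0.2,0,0,0]]]}}

```text
t: 26.82
ee_pos: [0.5851, -0.0373, 0.0229]
orientation: [0.01, -0.041, 0.707, -0.705]
wrist_force: [-12.3, -2.2, 5.5]
width: 0.0
```

Run:
```python
from h import *
rel(jig2w([-.1,0,.022]),.0665+np.pi/2)
```

```text
t 26.82 pos [ 0.5851 -0.0373  0.0229] w 0.0 F [-12.3   -2.2    5.55] tilt [-0.0441  0.0012 -0.999 ] x [-0.996 -0.072  0.044] z [ 0.072 -0.997 -0.004]
tool-move cm [2.77 0.21 0.21]
turn about y deg options [np.float64(-179.68), np.float64(0.32)] q6 1.2406417157723906
```

>>> {"method": "step_arm", "body": {"moves": [[[0.1,0,0,0],[0.2,0,0,0],[0.4,0,0,0],[0.8,0,0,0],[0.8,0,0,0],[0.8,0,0,0],[0,0,0,0]]]}}

```text
t: 27.4
ee_pos: [0.5581, -0.0407, 0.0281]
orientation: [-0.015, 0.035, -0.707, 0.707]
wrist_force: [0.8, 0.2, -0.1]
width: 0.0006
```

Run:
```python
from h import *
rel(jig2w([-.1,0,.022]),.0665+np.pi/2)
b,d=snap('side','s10')
cv2.imwrite('pics/d11.png',cv2.resize(b[165:245,145:265],(800,533),interpolation=2)[:,:,::-1])
P=cloud('side',d)[d>0]; c,s=np.cos(.0665),np.sin(.0665)
q=P-[.6573,-.0347,0]; x=c*q[:,0]+s*q[:,1]; y=-s*q[:,0]+c*q[:,1]; z=P[:,2]
m=(x>3e-3)&(x<27e-3)&(y<-18e-3)&(y>-40e-3)&(z>.03); print(np.median(z[m]))
```

```text
t 27.4 pos [ 0.5581 -0.0407  0.0281] w 0.0006 F [ 0.79  0.18 -0.1 ] tilt [-0.0288 -0.0012 -0.9996] x [-0.997 -0.072  0.029] z [ 0.072 -0.997 -0.001]
tool-move cm [0.05 0.61 0.06]
turn about y deg options [np.float64(-179.71), np.float64(0.29)] q6 1.2212147334654442
0.05939035237146682
```

View pics/d11.png

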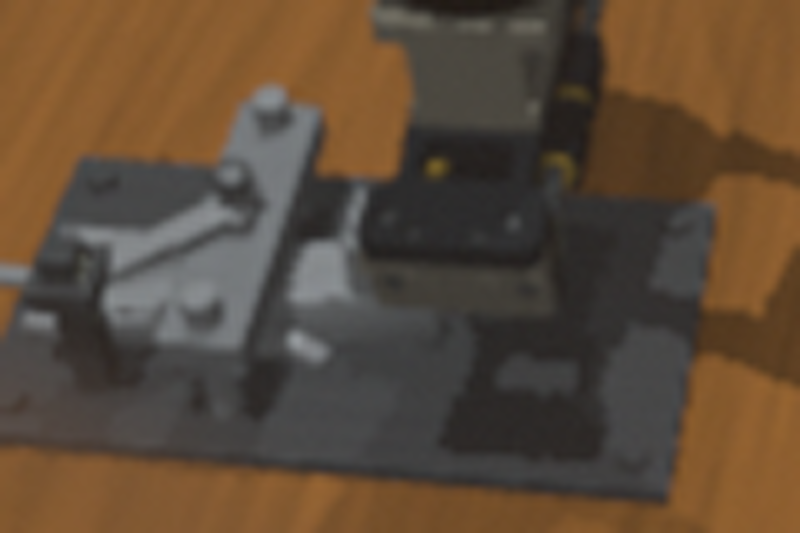

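>>> {"method": "step_arm", "body": {"moves": [[[-0.5,0.1,0,0],[-0.6,0.1,0,0],[-0.6,0.1,0,0],[-0.4,0,0,0],[-0.1,0,0,0],[-0.1,0,0,0]]]}}

```text
t: 27.95
ee_pos: [0.5853, -0.0392, 0.0245]
orientation: [-0.016, 0.034, -0.706, 0.707]
wrist_force: [-4.1, -0.1, 1.3]
width: 0.0004
```

>>> {"method": "step_arm", "body": {"moves": [[[-0.1,0,0,0]]]}}

```text
t: 28.03
ee_pos: [0.5853, -0.039, 0.0241]
orientation: [-0.015, 0.036, -0.706, 0.707]
wrist_force: [-6.7, -0.9, 2.6]
width: 0.0008
```

>>> {"method": "step_arm", "body": {"moves": [[[-0.1,0,0,0]]]}}

```text
t: 28.12
ee_pos: [0.5852, -0.0389, 0.0236]
orientation: [-0.014, 0.037, -0.706, 0.707]
wrist_force: [-3.9, -1.1, 1.9]
width: 0.0002
```

>>> {"method": "step_arm", "body": {"moves": [[[-0.15,0,0,0]]]}}

```text
t: 28.2
ee_pos: [0.5852, -0.0388, 0.0231]
orientation: [0.013, -0.038, 0.707, -0.707]
wrist_force: [-5.2, -0.6, 3.9]
width: 0.0004
```

>>> {"method": "step_arm", "body": {"moves": [[[-0.18,0,0,0]]]}}

```text
t: 28.28
ee_pos: [0.5851, -0.0386, 0.0224]
orientation: [0.011, -0.04, 0.707, -0.706]
wrist_force: [-7.7, -1.3, 3.8]
width: 0.0003
```

>>> {"method": "step_arm", "body": {"moves": [[[0.1,0,0,0],[0.2,0,0,0],[0.4,0,0,0],[0.8,0,0,0],[0.8,0,0,0],[0.8,0,0,0],[0.8,-0.3,0,0],[0,-1,0,0],[0,-1.5,0,0],[0,-1.5,0,0],[0,-1.5,0,0],[0,-1.5,0,0],[0,-1.5,0,0],[0,-1,0,0],[0,-0.5,0,0],[0,0,0,0],[0,0,0,0]]]}}

```text
t: 29.7
ee_pos: [0.5472, -0.0416, 0.1389]
orientation: [-0.015, 0.035, -0.706, 0.707]
wrist_force: [-0.0, 1.4, -0.4]
width: -0.0
```

Run:
```python
from h import *
rel(jig2w([-.1,0,.022]))
b,d=snap('side','s11')
cv2.imwrite('pics/d12.png',cv2.resize(b[165:245,145:265],(800,533),interpolation=2)[:,:,::-1])
P=cloud('side',d)[d>0]; c,s=np.cos(.0665),np.sin(.0665)
q=P-[.6573,-.0347,0]; x=c*q[:,0]+s*q[:,1]; y=-s*q[:,0]+c*q[:,1]; z=P[:,2]
m=(x>3e-3)&(x<27e-3)&(y<-18e-3)&(y>-40e-3)&(z>.03); print(np.median(z[m]))
```

```text
t 29.7 pos [ 0.5472 -0.0416  0.1389] w -0.0 F [-0.03  1.37 -0.36] tilt [-0.0291 -0.0021 -0.9996] x [-0.997 -0.071  0.029] z [ 0.071 -0.997  0.   ]
tool-move cm [-1.37 11.65  0.05]
0.05983553474792315
```

View pics/d12.png

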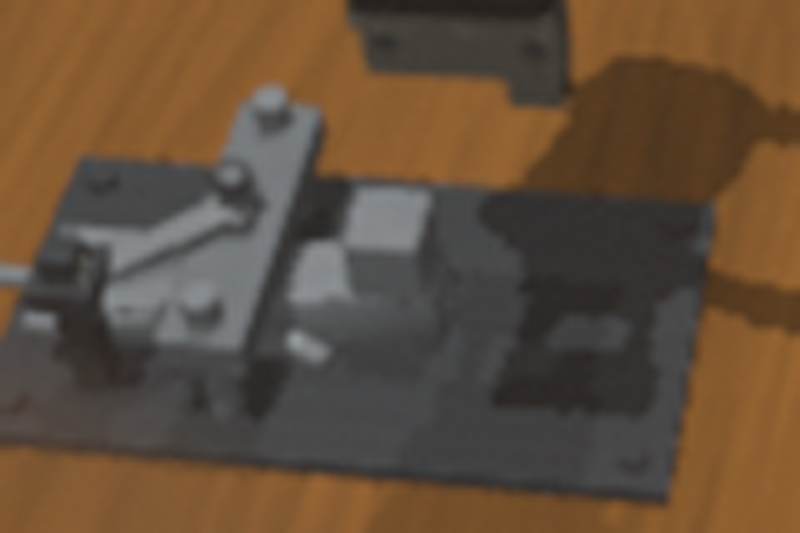

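The wedge lies flat in the channel and the rest is up under the screw. The arm is clear of everything, so I'm handing in.

```bash
python3 -c "
from station import job_done
print(job_done())"
```

```text
the job is handed in; nothing more can be done
None
```

I placed the grey wedge in the channel by its lug and handed the job in at about 30 s, with the rest raised against the set screw as far as I could feel. The hand-in gives no verdict, so the marker force is only my estimate.

- **Insertion:** I slid the wedge in gripped until it first lifted the rest. I then let go and pushed it on from behind with closed fingers, because the gripped push was slowly tilting the tool.
- **Push force:** Lifting the rest took a steady 3–4 N. The wedge then stopped hard and I raised the push to 12.3 N. I estimate that puts roughly 5–14 N on the marker, with 8 N most likely, against the 3 N and 20 N limits.
- **Last checks:** After backing off I touched the wedge again with up to 7.7 N; it stood at the same place and did not move. The side depth picture put the rest's top about 12 mm up, and the wedge looked flat with the arm clear of everything.
- **Disagreement:** The rise reckoned from the wedge's travel was about 11.3 mm, slightly less than the 12 mm from the depth picture. That is within depth noise and calibration error.
- **Other things on the bench:** I did not touch the spacer, can, hammer or look-alikes.

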